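# Pin the hinge leaf of a nest box and hold its flap in line for the hinge pin

### The arm

A 7-joint arm with a two-finger parallel gripper is mounted at the origin on a cart in front of the work surface, level with it; the furniture and walls round the work are solid. World frame = base frame: x ahead of the robot, y to its left, z up, the work surface at z = 0. Lengths are in m, angles in rad, forces in N, time in s.
With the tool pointing down it reaches from about 0.425 to 0.95 m from the base axis. Payload 16.7 kg.
Tool frame: the origin (TCP) lies midway between the tips of the shut fingers; the grasp point (between the pads) lies 19 mm behind it; z points along the fingers, y is the direction in which the jaws open and shut (so a half turn about z gives the same grasp; the last joint's range is limited). The gripper opens to 94 mm and grips with 3 to 60 N. Pads are 16 mm wide; open, the fingers measure 119 mm over their backs; the gripper's body (75 mm by 177 mm) begins 78 mm behind the grasp point.
Start: joints at [-1.413, 0.426, 0.074, 1.606, -0.034, 1.111, -0.067], TCP at [0.204, 0.643, 0.205] pointing down, gripper open.
Joint ranges: [-2.85, 2.85], [-0.5, 2.14], [-1.23, 1.37], [0.21, 2.46], [-1.02, 4.16], [0.16, 2.05], [-2.73, 2.73]. Speed limits (rad/s): [1.89, 1.89, 2.39, 2.39, 3.01, 3.01, 3.01].

### API

Orientations are given as a rotation vector (axis times angle).
In Python, from station import manip gives the robot as it stands. The module is installed in compiled form; this text tells all that it offers. Calls block until the motion is done:
- manip.movep(position, orientation): joint-space move of the TCP to a pose.
- manip.movel(position, rot=None, rate=0.15, max_force=None): straight line of the TCP; rot=None keeps the orientation; rate is the mean speed in m/s. With max_force (N) it stops when the force on the tool has changed by that much, and returns True; else False.
- manip.movej(angles): joint-space move.
- manip.command_gripper(opening, newtons=None): opening from 0.0 (shut) to 1.0 (fully open); newtons is the grip in N (None keeps the last); returns when the fingers have stopped.
- manip.sleep(seconds).
- manip.ik(position, orientation): joint angles nearest the present ones, or None.
- manip.observe(): the state.
- manip.grab_frame(name): name is "side" or "top"; returns a dict with "color" (384x512x3 uint8, red, green, blue), "fovy" (degrees; the focal length in pixels is half the picture's height over the tangent of half this angle, whatever the lens; pixels are square), "cx", "cy" (the principal point, pixels), "cam_to_world" (4x4, takes a point from camera to world coordinates). Camera axes: x right, y up, looking along -z (the intrinsics and any distortion apply to the point x, -y, -z); pixel columns grow to the right and rows downward; lengths in m; the calibration is good to about 2 mm. A picture is of the moment at which its call begins. There is no depth.
A pose or a line that the arm cannot do raises manip.MotionError and nothing moves.
- manip.hand_in(): hands the job in, once; it reports no verdict.
The state is a dict: "clock": time; "joints": joint angles; "joint_velocities": joint speeds; "joint_efforts": joint torques, N m; "ee_pos": TCP position; "ee_rot": TCP orientation; "wrist_force": force on the tool from outside, world axes, zero at the start; "ft_torque": the same for the moment, N m; "grip_width": opening from 0.0 (shut) to 1.0 (fully open).
Only numpy, scipy, OpenCV 4.12 (cv2) and the standard library are available. Lean on these libraries where they do the work, as an engineer would, in place of code of your own. Each camera call takes 0.05 s, during which the arm holds its last target.

### The job

Hang the front flap of the washed nest box: first lock the loose hinge leaf on the box's top edge by dropping the two short knurled pins from the grey rack, one by one, into its two holes until their collars sit on the leaf. Then lift the flap out of the wire rack and bring its knuckle, flap upright, between the leaf's two knuckles so that all three bores line up. Finish while holding it there in the gripper, still and resting on nothing, for the keeper to push the long bent hinge pin through; leave that pin in the rack and do not disturb the jar, cup, thermometer or the incubator's door.

Things in the scene. Friction and masses are not known exactly. Their poses are not given: they have to be found in the camera images.
- jamb_bore (a point): Middle of the jamb leaf's bore axis, half-way between its two knuckles (tubes 15 mm outside, 9 mm bore, at y = 16..38 and -38..-16 mm). y runs along the level bore axis, z up, -x away from the box's front, roughly to the robot. The gap between the knuckles is 32 mm wide, open below down to the table, with 12 mm of room at +x to the box front.
- jamb_leaf: The loose jamb leaf, steel, 160 g; origin and axes as jamb_bore. Its plate, 4 mm thick, is at x = 12..57, y = -45..45 mm, upper face at z = -1 mm. It lies in a shallow recess on the front top edge of the nest box, open to the front, so only the drop pins stop it from sliding out.
- jamb (a point): Where jamb_bore belongs: a point fixed to the nest box, same axes, 12 mm in front of the box's front face, 98 mm above the table.
- nest_box: Plywood nest box, fixed to the table, 150 mm deep, 180 mm wide, 96 mm high, open front towards its -x, roof level with the leaf to 1 mm. Origin at the centre of its underside.
- hole_left (a point): Centre of the upper mouth of one of the leaf's two round holes, at x = 34, y = 30, z = -1 mm from jamb_bore: 11 mm wide in the leaf, with a 10 mm bore 36 mm deep in the wood below. z up.
- hole_right (a point): The other hole, at x = 34, y = -30, z = -1 mm from jamb_bore; otherwise the same.
- drop_pin_a_mid (a point): Point half-way up one of two identical steel drop pins, 60 mm long, 40 g, upright in the pin rack. From below: shank 8 mm thick, 26 mm long, bevelled foot; collar 18 mm wide, 4 mm thick; knurled grip 12 mm thick, 30 mm long. The point is 4 mm above the collar's underside, which rests on the rack and later on the leaf; the grip runs from the point up to its top. z along the pin.
- drop_pin_b_mid (a point): The same point of the other, identical drop pin.
- drop_pin_a: First drop pin; origin at the underside of its collar, 4 mm below drop_pin_a_mid.
- drop_pin_b: Second drop pin; origin at the underside of its collar, 4 mm below drop_pin_b_mid.
- hinge_pin_mid (a point): Middle of the hinge pin: a steel rod 6 mm thick and 97 mm long, its top bent over by 22 mm, standing a little loosely in the pin rack. To be left there.
- pin_rack: Grey plastic block 46 x 122 x 44 mm, fixed to the table, with three 10 mm holes in a row along its y axis, 40 mm apart; the drop pins and the hinge pin stand in them in any order. Origin at the centre of its underside.
- flap_bore (a point): Middle of the bore of the flap's single knuckle (15 mm outside, 9 mm bore, 28 mm long along y), at the lower edge of the flap as it stands. y along the bore axis, z up. When hung, these axes lie along those of jamb_bore and the knuckle has 2 mm of play at either end.
- flap: The upright flap, 160 g; origin and axes as flap_bore. Plywood panel 150 mm wide, 10 mm thick, at x = -10.5..-0.5, z = 12..88 mm, with two vent slots at z = 32..48; plain on both faces above z = 48: pinch it there from above. Steel leaf on its +x face: x = -0.5..2.5, y = -40..40, z = 12..32 mm, and a neck y = -14..14 mm down to the knuckle.
- flap_panel (a point): Centre of the flap's panel, x = -5.5, z = 50 mm from flap_bore, half-way up and midway through the panel; same axes.
- drying_rack: Steel wire rack, fixed to the table, 77 mm deep, 115 mm wide. The flap stands on its two runners, 30 mm above the table, in the middle slot, 14 mm wide between wire prongs 80 mm high at y = -55 and 55 mm. Origin on the table under its centre.
- glass_jar: Bystander: small open glass jar, 62 mm wide, 60 mm high; origin at its base.
- food_cup: Bystander: small clear cup with yellow mash, 42 mm wide, 38 mm high; origin at its base.
- thermo_meter: Bystander: flat pale thermometer box lying on the table, 78 x 52 mm, 17 mm high; origin at its base.
- brooder_left (a point): Front left upright edge of the incubator (fixed), half-way up: a white cabinet 500 mm high, standing on the table behind the racks; its left wall runs back from here past the right of the nest box. It juts out between box and racks: draw the arm in by about 180 mm towards the robot when passing it.
- brooder_front (a point): A point on the incubator's front, 280 mm to the right of brooder_left and level with it; the front is the upright plane through both, with door, vent and latch standing up to 50 mm out of it.
- brooder_door (a joint): Clear door of the incubator behind the work, shut at 0, opening towards the robot (rad); not part of the job.
Not all that is in view belongs to the job. There is more than one size of the flap; the one meant has the size given above.

How it is judged:
By the outcome, as a careful person would: the job done as asked, in the order asked, and still so for the second after the job is handed in, while the arm keeps its last pose, push and grip.
It also fails if it takes over 72 s, if anything falls off the work surface, if the arm or the gripper's body presses on something with over 40 N, if the wrist force passes 120 N, or if a joint passes its speed limit or range.

## Working session

There is one attempt and no reset: what is moved stays moved. The work goes in short steps, each a Python script; the robot and the scene stay as the last script left them, time stands still between calls to the robot, and variables do not carry over. Pictures are saved under pics/ and viewed, and the job is handed in when it is done.

```bash
mkdir -p pics
python3 - <<'E'
from station import manip
import cv2,pickle,numpy as np
for n in ("side","top"):
    f=manip.grab_frame(n); pickle.dump(f,open(f"pics/{n}0.pkl","wb"))
    cv2.imwrite(f"pics/{n}0.png",f["color"][:,:,::-1])
    print(n,{k:v for k,v in f.items() if k!="color"})
s=manip.observe();print(s)
E
ls
```

```text
side {'fovy': 56.73871507838257, 'cx': 260.9676486596386, 'cy': 192.2790782088409, 'cam_to_world': array([[-0.58493383,  0.69763118, -0.41371869, -0.01387434],
       [-0.81106925, -0.50036204,  0.30299257,  0.56135452],
       [ 0.00436794,  0.51278511,  0.85850588,  1.35938905],
       [ 0.        ,  0.        ,  0.        ,  1.        ]])}
top {'fovy': 50.689015523204986, 'cx': 256.39243136755624, 'cy': 191.56413776971849, 'cam_to_world': array([[ 0.01876058,  0.99120526, -0.13099681,  0.40478416],
       [-0.99977747,  0.01986201,  0.00710649,  0.14978872],
       [ 0.00964585,  0.13083434,  0.99135732,  1.46627794],
       [ 0.        ,  0.        ,  0.        ,  1.        ]])}
{'clock': 0.1, 'joints': array([-1.41346188,  0.42664676,  0.07383113,  1.60654788, -0.0340827 ,
        1.11085163, -0.06706704]), 'joint_velocities': array([-2.36174816e-04, -1.54203911e-03, -8.85008127e-04, -8.05997861e-04,
        4.01085325e-04,  9.05792466e-05,  8.58414774e-04]), 'joint_efforts': array([ 7.33410590e-03, -9.37464952e+01,  3.67708705e+00, -4.55046308e+01,
       -4.85025602e-02,  1.68410613e-02,  7.72621911e-05]), 'ee_pos': array([0.20377222, 0.64306793, 0.204858  ]), 'ee_rot': array([-4.80026716e-01, -3.10460628e+00,  1.87145931e-03]), 'wrist_force': array([-0.27957792, -0.52636642,  0.9188711 ]), 'ft_torque': array([ 0.01535551, -0.02163112, -0.01294874]), 'grip_width': 1.0012848649643904}
pics
```

View pics/side0.png

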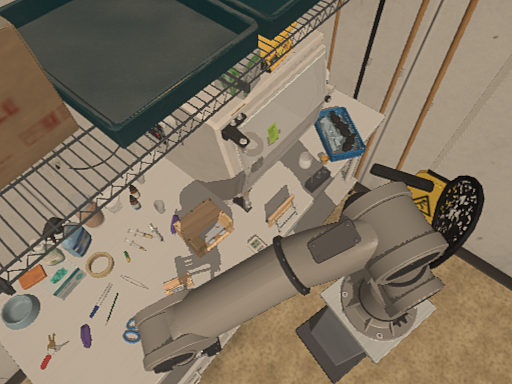

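View pics/top0.png

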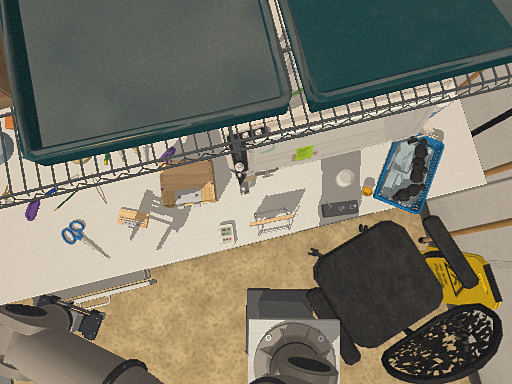

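Run:
```python
import cv2
t=cv2.imread("pics/top0.png"); s=cv2.imread("pics/side0.png")
def c(im,x0,x1,y0,y1,k,n): cv2.imwrite(n,cv2.resize(im[y0:y1,x0:x1],None,fx=k,fy=k,interpolation=cv2.INTER_CUBIC))
c(t,100,250,135,255,5,"pics/t1.png")
c(t,240,400,140,255,5,"pics/t2.png")
c(s,150,300,180,300,5,"pics/s1.png")
c(s,230,370,100,210,5.5,"pics/s2.png")
```

```text
(no output)
```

View pics/t1.png

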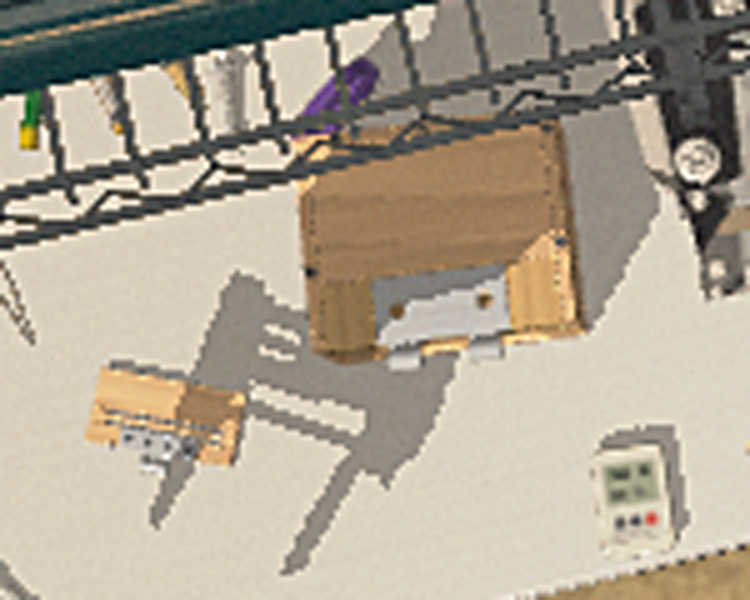

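View pics/t2.png

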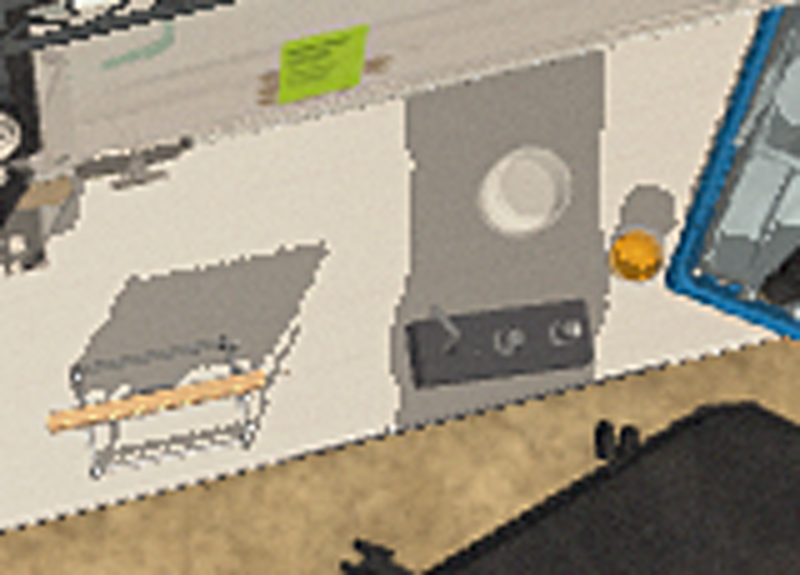

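View pics/s1.png

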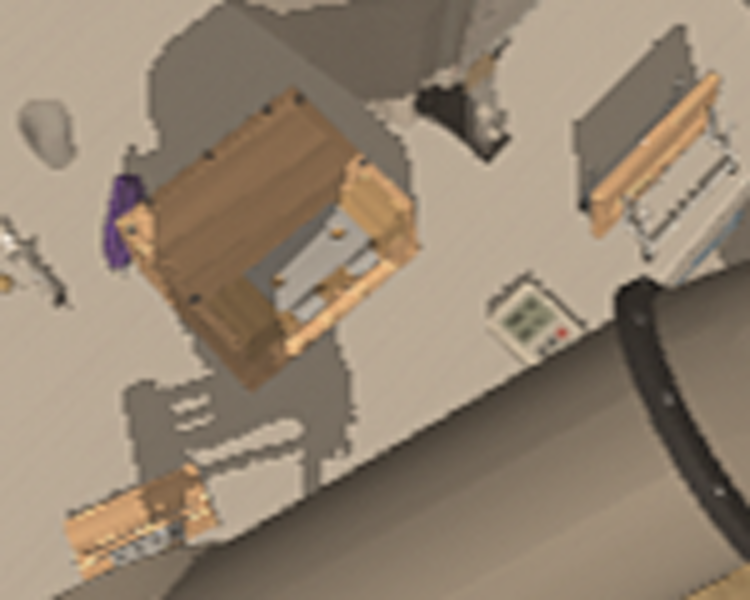

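View pics/s2.png

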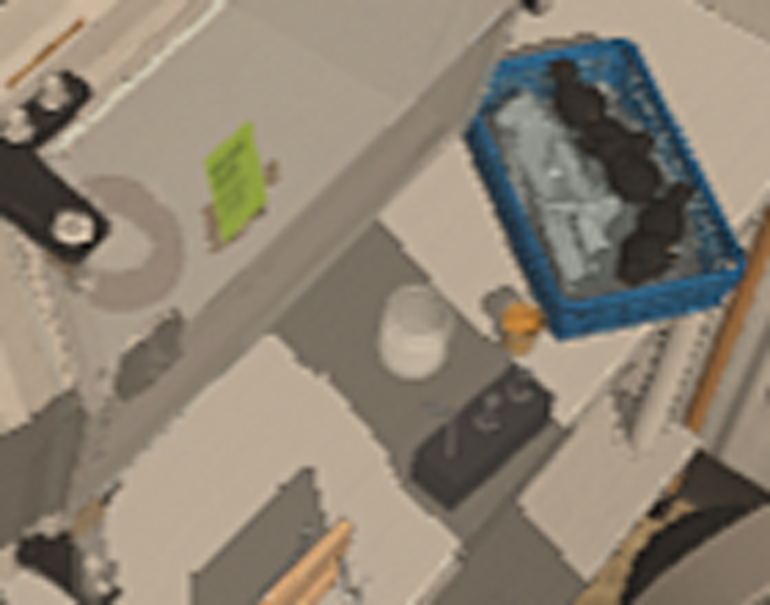

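```bash
cat > h.py <<'E'
import cv2,pickle,numpy as np
def crop(im,x0,x1,y0,y1,k,n,step=5):
    o=cv2.resize(im[y0:y1,x0:x1],None,fx=k,fy=k,interpolation=cv2.INTER_CUBIC)
    for x in range((x0//step+1)*step,x1,step):
        X=int((x-x0+.5)*k); cv2.line(o,(X,0),(X,6),(0,0,255),1); cv2.putText(o,str(x),(X-10,16),0,.35,(0,0,255),1)
    for y in range((y0//step+1)*step,y1,step):
        Y=int((y-y0+.5)*k); cv2.line(o,(0,Y),(6,Y),(0,0,255),1); cv2.putText(o,str(y),(8,Y+4),0,.35,(0,0,255),1)
    cv2.imwrite(n,o)
def proj(f,P):
    P=np.atleast_2d(P).astype(float); T=f["cam_to_world"]
    c=(P-T[:3,3])@T[:3,:3]; F=192/np.tan(np.radians(f["fovy"]/2))
    return np.stack([f["cx"]+F*c[:,0]/-c[:,2], f["cy"]+F*c[:,1]/c[:,2]],1)
def ray(f,uv):
    T=f["cam_to_world"];F=192/np.tan(np.radians(f["fovy"]/2))
    d=np.array([(uv[0]-f["cx"])/F,-(uv[1]-f["cy"])/F,-1.]); return T[:3,3],T[:3,:3]@d
def onz(f,uv,z):
    o,d=ray(f,uv); return o+d*(z-o[2])/d[2]
def tri(fs,uvs):
    A=np.zeros((3,3));b=np.zeros(3)
    for f,u in zip(fs,uvs):
        o,d=ray(f,u);d=d/np.linalg.norm(d);M=np.eye(3)-np.outer(d,d);A+=M;b+=M@o
    p=np.linalg.solve(A,b); return p,[np.round(proj(f,p)[0]-u,2) for f,u in zip(fs,uvs)]
def load(t): return [pickle.load(open(f"pics/{n}{t}.pkl","rb")) for n in ("top","side")]
E
python3 - <<'E'
from h import *
t=cv2.imread("pics/top0.png"); s=cv2.imread("pics/side0.png")
crop(t,316,366,195,225,15,"pics/tr.png")
crop(s,298,338,160,200,15,"pics/sr.png")
crop(t,245,310,185,235,12,"pics/tf.png")
crop(s,258,303,190,235,13,"pics/sf.png")
crop(t,155,220,155,212,12,"pics/tb.png")
crop(s,168,240,195,260,11,"pics/sb.png")
E
```

```text
(no output)
```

View pics/tr.png

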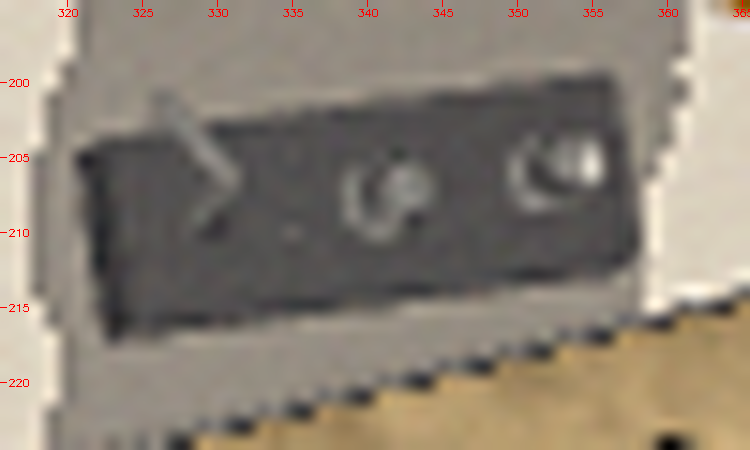

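View pics/sr.png

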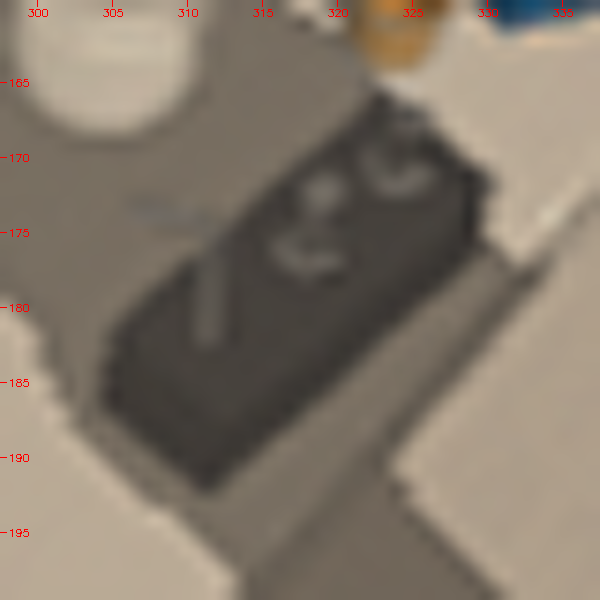

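View pics/tf.png

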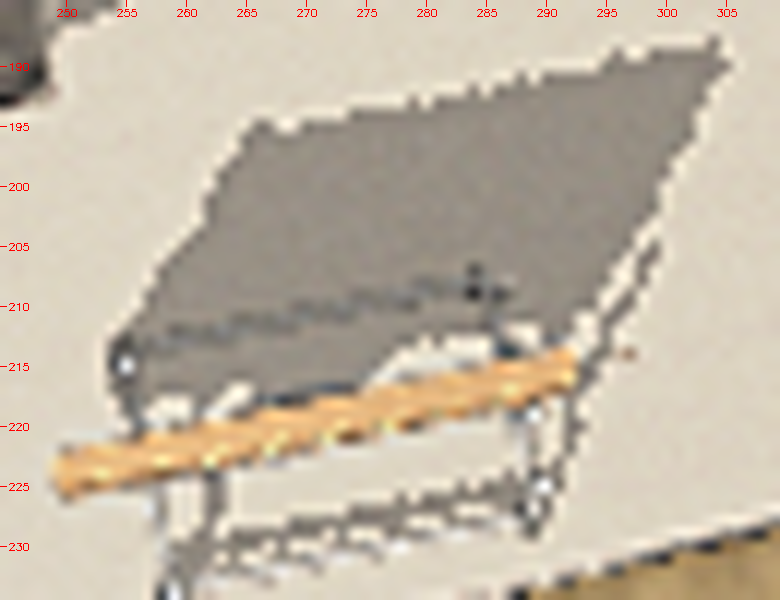

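View pics/sf.png

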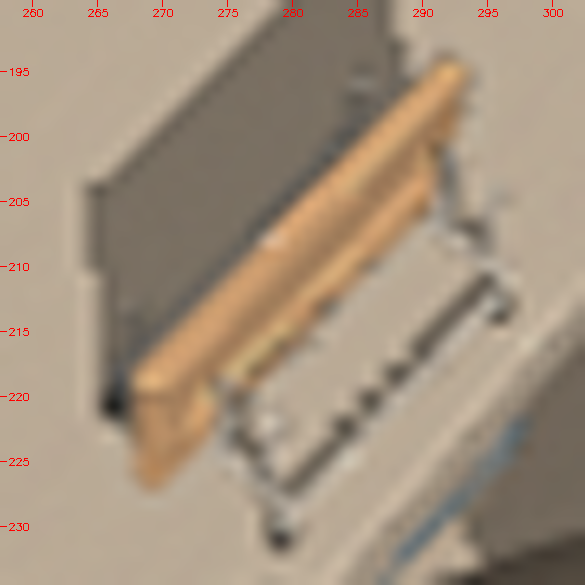

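View pics/tb.png

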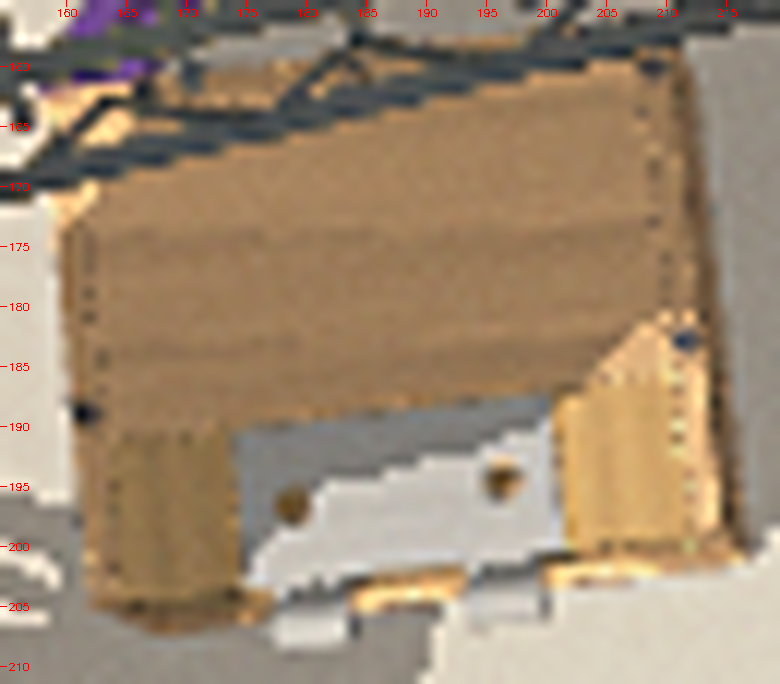

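View pics/sb.png

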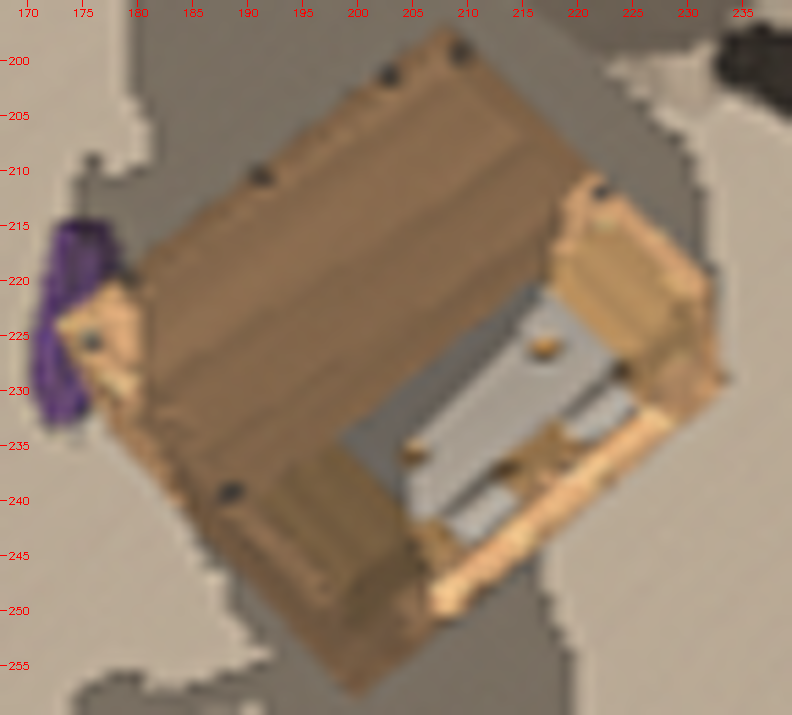

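```bash
cat >> h.py <<'E'
def box(c,yaw,sx,sy,z0,z1):
    R=np.array([[np.cos(yaw),-np.sin(yaw)],[np.sin(yaw),np.cos(yaw)]])
    return np.array([np.r_[np.array(c)+R@[a*sx/2,b*sy/2],z] for z in (z0,z1) for a,b in ((-1,-1),(-1,1),(1,1),(1,-1))])
E
python3 - <<'E'
from h import *
fs=load(0);t,s=fs
for n,a,b in [("midpin collar",(340.3,207.5),(317.6,175.6)),("midpin top",(342.5,207.2),(319,172.2)),("right collar",(351.5,206),(324,169.8)),("right top",(354.5,205.3),(324.8,166.8)),
 ("hole L",(178.8,196.6),(204.8,235.5)),("hole R",(196.5,194.6),(216.8,226)),("flap top L",(250,222.5),(269,219)),("flap top R",(292.5,214),(292,195))]:
    p,r=tri(fs,[a,b]);print(n,p.round(4),r)
for z in (0,.044): print([onz(t,u,z).round(3) for u in [(320.8,204.7),(356.3,199.3),(358.2,211),(323,216.8)]])
for z in (.096,): print([onz(t,u,z).round(3) for u in [(162,204.5),(215,200),(211,160)]], [onz(s,u,z).round(3) for u in [(200,257.5),(233,229),(208,197)]])
for n,z in (("jar",.06),("cup",.038)):print(n)
print(onz(t,(344,178),.06),onz(t,(367,190),.038),onz(t,(227,233),.017), "decoy",onz(t,(133,217),.05))
print("brooder edge low",onz(t,(248,170),0))
E
```

```text
midpin collar [ 0.5421 -0.1565  0.0465] [array([-0.11, -0.1 ]), array([0.12, 0.01])]
midpin top [ 0.5407 -0.1583  0.0735] [array([-0.11, -0.11]), array([0.12, 0.01])]
right collar [ 0.5467 -0.1951  0.0537] [array([0.11, 0.11]), array([-0.12, -0.01])]
right top [ 0.5489 -0.2005  0.0698] [array([-0.23, -0.22]), array([0.25, 0.02])]
hole L [0.5641 0.4042 0.094 ] [array([-0.17, -0.16]), array([0.2 , 0.04])]
hole R [0.5724 0.3447 0.0918] [array([-0.17, -0.16]), array([0.2 , 0.04])]
flap top L [0.4802 0.1593 0.087 ] [array([0.11, 0.11]), array([-0.13, -0.02])]
flap top R [0.5125 0.0158 0.0889] [array([-0.08, -0.09]), array([0.1 , 0.01])]
[array([ 0.555, -0.096,  0.   ]), array([ 0.577, -0.226,  0.   ]), array([ 0.535, -0.232,  0.   ]), array([ 0.511, -0.104,  0.   ])]
[array([ 0.551, -0.089,  0.044]), array([ 0.572, -0.214,  0.044]), array([ 0.531, -0.221,  0.044]), array([ 0.508, -0.096,  0.044])]
[array([0.535, 0.459, 0.096]), array([0.554, 0.28 , 0.096]), array([0.692, 0.298, 0.096])] [array([0.498, 0.466, 0.096]), array([0.523, 0.302, 0.096]), array([0.703, 0.305, 0.096])]
jar
cup
[ 0.64497456 -0.16792787  0.06      ] [ 0.60704054 -0.25464909  0.038     ] [0.44560105 0.24111305 0.017     ] decoy [0.49391365 0.56793013 0.05      ]
brooder edge low [0.67781341 0.17160418 0.        ]
```

```bash
cat >> h.py <<'E'
def fit(fs,obs,model,p0):
    """obs: list of (cam index, model-index, u, v)"""
    from scipy.optimize import least_squares
    def res(p):
        P=model(p); return np.concatenate([proj(fs[c],P[i])[0]-np.array([u,v]) for c,i,u,v in obs])
    r=least_squares(res,p0,loss="soft_l1",f_scale=0.7); return r.x, r.fun.reshape(-1,2).round(2)
def draw(im,f,P,edges,k,x0,y0,col):
    q=proj(f,P)
    for a,b in edges:
        A,B=[tuple(int(round(z)) for z in ((q[i]-[x0,y0]+.5)*k)) for i in (a,b)]
        cv2.line(im,A,B,col,1,cv2.LINE_AA)
BE=[(0,1),(1,2),(2,3),(3,0),(4,5),(5,6),(6,7),(7,4),(0,4),(1,5),(2,6),(3,7)]
E
python3 - <<'E'
from h import *
fs=load(0)
def ov(tag,P,rois,E=BE):
    for f,n,(x0,x1,y0,y1),k in zip(fs,("top","side"),rois,(12,12)):
        im=cv2.imread(f"pics/{n}0.png"); o=cv2.resize(im[y0:y1,x0:x1],None,fx=k,fy=k,interpolation=cv2.INTER_CUBIC)
        for p,c in zip(P,((0,0,255),(255,0,0),(0,160,0))): draw(o,f,p,E,k,x0,y0,c)
        cv2.imwrite(f"pics/ov_{tag}_{n}.png",o)
# flap: corners ; yaw from L->R
L=np.array([.4802,.1593]);R=np.array([.5125,.0158]);c=(L+R)/2; yaw=np.arctan2((L-R)[1],(L-R)[0])-np.pi/2
print(c,yaw)
ov("flap",[box(c,yaw,.01,.15,.030,.106),box(c,yaw,.01,.15,.012,.088)],[(245,310,185,235),(258,303,190,235)])
E
```

```text
[0.49635 0.08755] 0.22139735146262907
```

View pics/ov_flap_top.png

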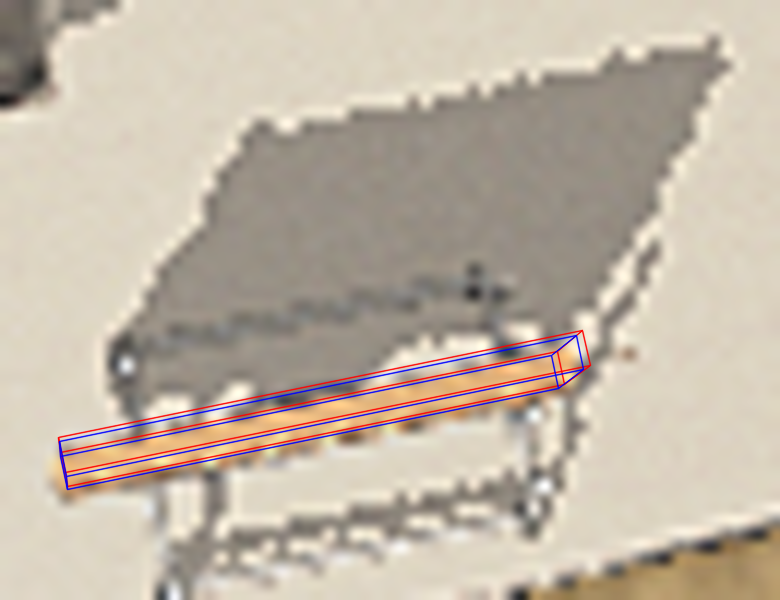

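View pics/ov_flap_side.png

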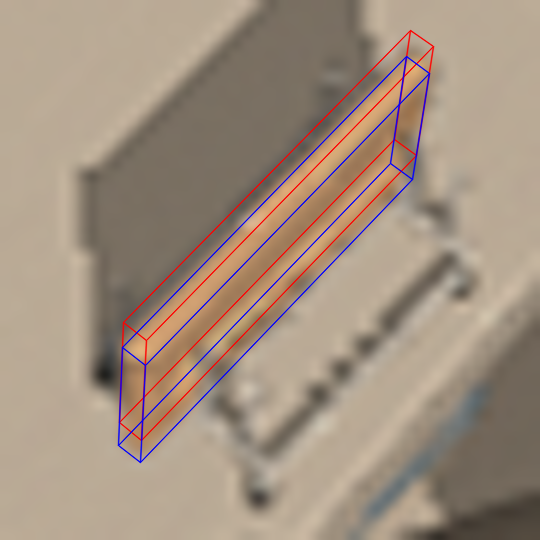

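Run:
```python
from h import *
fs=load(0)
obs=[(1,6,268.5,218.),(1,5,270.3,219.7),(1,7,292,194.2),(1,4,294,195.5),(1,1,270,227.5),(0,6,249.2,222.8),(0,7,292.4,213.3),(0,1,250.2,226),(0,0,292,216.2)]
p,r=fit(fs,obs,lambda p:box(p[:2],p[2],.01,.15,p[3]-.076,p[3]),[.49,.087,.22,.1]);print(p,r.tolist())
for z in (.106,.125):
  p,r=fit(fs,obs,lambda p:box(p[:2],p[2],.01,.15,z-.076,z),[.49,.087,.22]);print(p,r.tolist())
```

```text
[0.49303787 0.08702185 0.22850603 0.09470595] [[-0.08, 0.25], [0.04, 0.04], [-0.02, -0.4], [-0.12, -0.32], [-0.15, 0.43], [0.32, -0.53], [0.4, -0.22], [0.05, 0.21], [-0.69, 1.27]]
[0.4909684  0.08886491 0.23436908] [[0.0, -0.34], [0.15, -0.55], [0.07, -1.28], [-0.01, -1.2], [-0.06, -0.08], [-0.25, 0.02], [0.14, -0.01], [-0.46, 0.76], [-0.93, 1.51]]
[0.48879407 0.0913413  0.24302645] [[0.05, -1.71], [0.24, -1.91], [0.17, -3.07], [0.12, -3.0], [0.03, -1.27], [-1.03, 0.55], [-0.11, -0.0], [-1.17, 1.31], [-1.16, 1.57]]
```

Flap candidates: the panel standing in the wire rack, top (250–293, 213–226), and the small plywood panel with a leaf at top (133,217). The standing one measures about 147×76 mm and stands in the wire rack's slot, so it fits. The other one is only about 95 mm wide.

Next I fit the rack, box and leaf.

```bash
cat >> h.py <<'E'
def ov(fs,tag,tg,P,rois,E=BE,k=12,pts=None):
    for f,n,(x0,x1,y0,y1) in zip(fs,("top","side"),rois):
        im=f["color"][:,:,::-1]; o=cv2.resize(im[y0:y1,x0:x1],None,fx=k,fy=k,interpolation=cv2.INTER_CUBIC)
        for p,c in zip(P,((0,0,255),(255,0,0),(0,160,0))): draw(o,f,p,E,k,x0,y0,c)
        if pts is not None:
            for q in proj(f,pts): cv2.drawMarker(o,tuple(int(round(z)) for z in (q-[x0,y0]+.5)*k),(255,0,255),0,9,1)
        cv2.imwrite(f"pics/ov_{tag}_{n}{tg}.png",o)
def circ(c,r,n=40):
    a=np.linspace(0,2*np.pi,n,endpoint=False); return np.array([[c[0]+r*np.cos(t),c[1]+r*np.sin(t),c[2]] for t in a])
E
python3 - <<'E'
from h import *
fs=load(0)
# pin rack: indices 4 FR,5 FL,6 BL,7 BR top, 0 FR 1 FL bottom
obs=[(0,6,321,204.6),(0,7,356.2,199.4),(0,1,323.2,217.2),(0,0,358,212.6),(1,0,329.3,177.),(1,1,311.3,192.3),(1,2,304.6,186.5),(1,7,322.7,165.7),(1,4,330,171.2)]
p,r=fit(fs,obs,lambda p:box(p[:2],p[2],.046,.122,0,.044),[.54,-.15,.16]);print("rack",p,r.tolist())
R=np.array([[np.cos(p[2]),-np.sin(p[2])],[np.sin(p[2]),np.cos(p[2])]])
hs=[np.r_[p[:2]+R@[0,d],.048] for d in (.04,0,-.04)];print(np.round(hs,4))
pts=np.vstack([circ(hs[1],.009),circ(hs[2],.009),circ(np.r_[hs[1][:2],.078],.006),circ(np.r_[hs[2][:2],.078],.006)])
ov(fs,"rack",0,[box(p[:2],p[2],.046,.122,0,.044)],[(316,366,195,225),(298,338,160,200)],pts=pts)
# nest box: top corners
obs=[(0,5,162,204.5),(0,4,215.5,200.2),(0,7,211,159.5),(1,5,200,257.),(1,4,233,229),(1,7,208.2,197.),(1,6,172.6,223.8)]
obs=obs[:6]
p,r=fit(fs,obs,lambda p:box(p[:2],p[2],.150,.180,0,.096),[.61,.38,.14]);print("box",p,r.tolist())
ov(fs,"box",0,[box(p[:2],p[2],.150,.180,0,.096)],[(155,220,155,212),(168,240,195,260)],k=11)
E
```

```text
rack [ 0.5401509  -0.15766282  0.16755492] [[1.24, -0.47], [-0.03, -0.33], [-0.89, 0.64], [-2.63, 0.28], [-0.12, -0.55], [0.57, 0.4], [-0.53, 0.02], [0.18, -0.6], [0.84, -0.17]]
[[ 0.5335 -0.1182  0.048 ]
 [ 0.5402 -0.1577  0.048 ]
 [ 0.5468 -0.1971  0.048 ]]
box [0.61229177 0.37965243 0.14160505] [[0.07, 2.92], [-0.52, 0.79], [-0.78, -1.5], [-2.03, -6.29], [0.72, -8.05], [1.19, 0.19]]
```

View pics/ov_rack_top0.png

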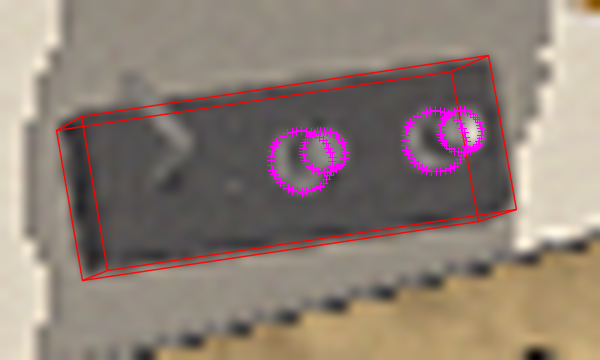

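View pics/ov_rack_side0.png

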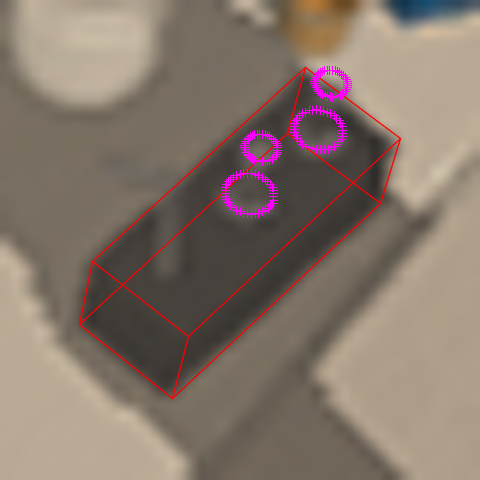

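View pics/ov_box_top0.png

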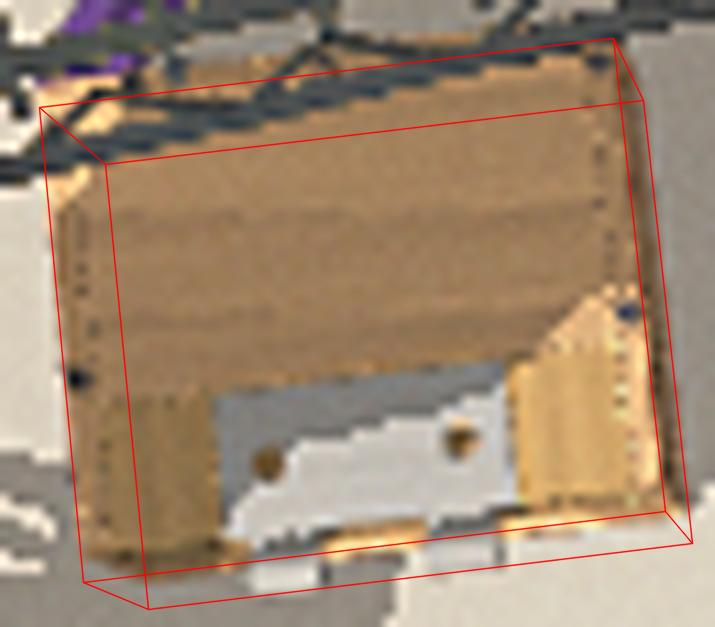

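View pics/ov_box_side0.png

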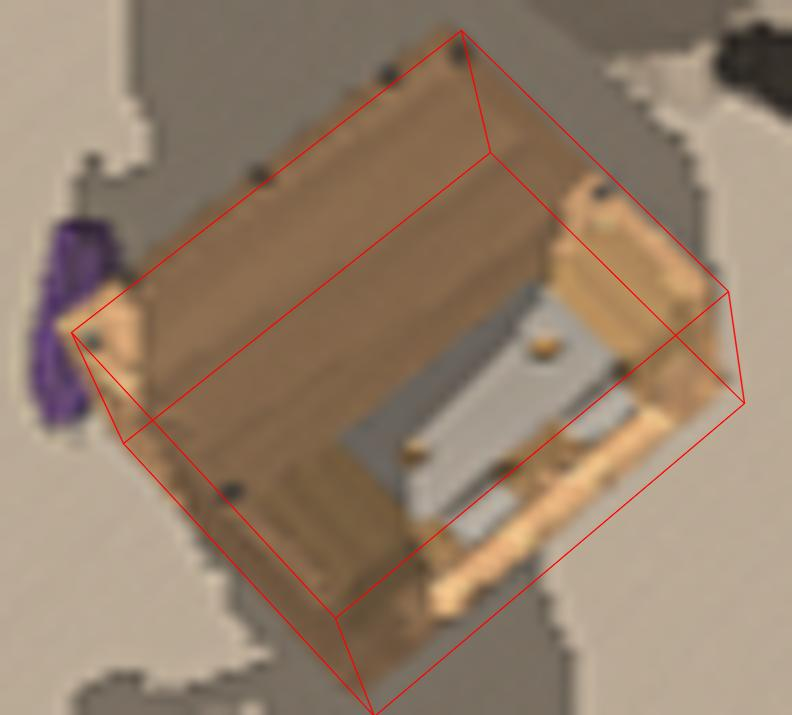

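Run:
```python
from h import *
fs=load(0)
obs=[(0,5,162,203.5),(0,4,214.5,199.5),(0,7,211,160),(1,1,200,257.3),(1,0,233,229.3),(1,7,208,197.),(1,4,232.5,220),(1,6,172.8,223.5)]
m=lambda p:box(p[:2],p[2],.150,.180,0,.096)
p,r=fit(fs,obs,m,[.63,.38,.14]);print("box",p,r.tolist())
R=np.array([[np.cos(p[2]),-np.sin(p[2])],[np.sin(p[2]),np.cos(p[2])]])
J=p[:2]+R@[-.087,0]; H=[np.r_[J+R@[.034,d],.097] for d in (.03,-.03)]; print("jamb",J,"holes",H)
pl=np.array([np.r_[J+R@[a,b],.097] for a,b in ((.012,-.045),(.012,.045),(.057,.045),(.057,-.045))])
kn=np.array([np.r_[J+R@[a,b],.098+c] for a,b,c in ((-.0075,.016,0),(-.0075,.038,0),(0,.038,.0075),(0,.016,.0075),(-.0075,-.016,0),(-.0075,-.038,0),(0,-.038,.0075),(0,-.016,.0075))])
ov(fs,"box",0,[m(p)],[(155,220,155,212),(168,240,195,260)],k=11,pts=np.vstack([circ(H[0],.0055,12),circ(H[1],.0055,12),pl,kn]))
```

```text
box [0.62047305 0.38017644 0.12406648] [[-0.4, 1.09], [0.07, -0.4], [-0.43, -3.93], [-0.15, 0.76], [0.95, 0.9], [0.72, -1.09], [-0.02, -0.03], [0.03, -0.75]]
jamb [0.53414177 0.36941032] holes [array([0.56416798, 0.40338718, 0.097     ]), array([0.57159289, 0.34384836, 0.097     ])]
```

View pics/ov_box_top0.png

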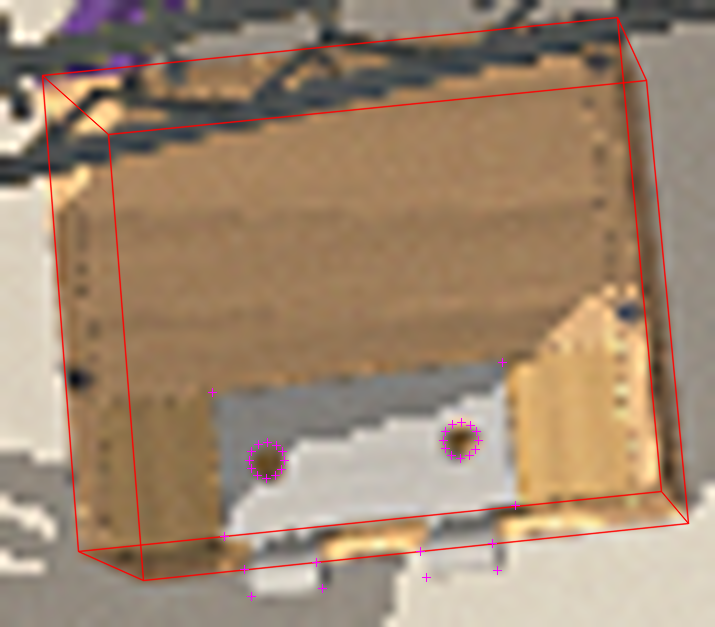

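View pics/ov_box_side0.png

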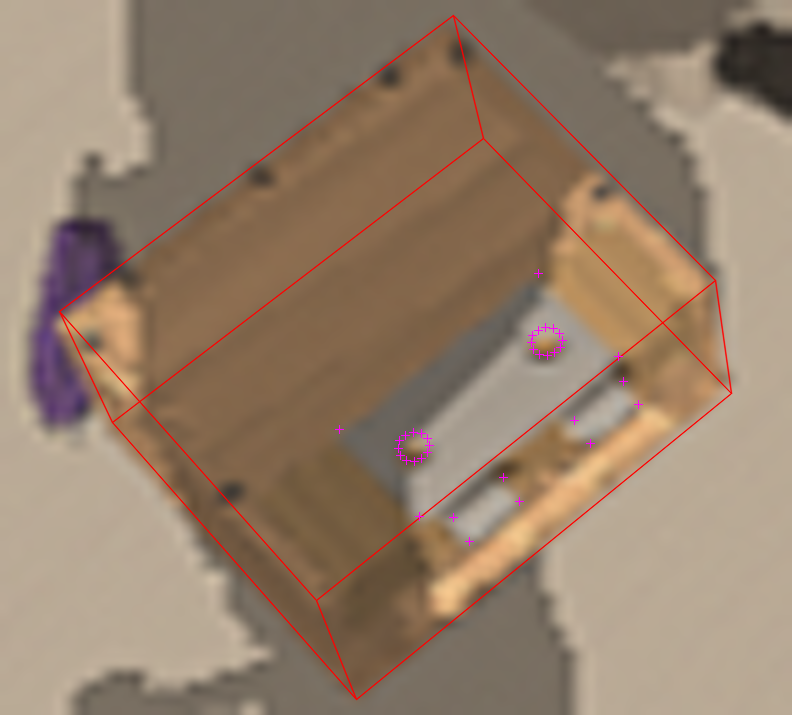

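```bash
cat >> h.py <<'E'
from scipy.spatial.transform import Rotation as Rot
def rv(yaw,flip=0):
    """tool down, tool y (jaw) along (cos yaw, sin yaw) , flip=1 -> opposite"""
    a=yaw+np.pi*flip; y=np.array([np.cos(a),np.sin(a),0]); z=np.array([0,0,-1.]); x=np.cross(y,z)
    return Rot.from_matrix(np.stack([x,y,z],1)).as_rotvec()
def shot(manip,tag):
    fs=[]
    for n in ("top","side"):
        f=manip.grab_frame(n); pickle.dump(f,open(f"pics/{n}{tag}.pkl","wb")); cv2.imwrite(f"pics/{n}{tag}.png",f["color"][:,:,::-1]); fs.append(f)
    return fs
E
python3 - <<'E'
from station import manip
from h import *
for fl in (0,1):
  for n,p,y in (("via",(.44,.2,.3),.16),("pinR",(.5468,-.1971,.052),.167),("pinM",(.5402,-.1577,.052),.167),("hL",(.564,.4034,.105),.124),("hR",(.5716,.3438,.105),.124),("flap",(.492,.088,.072),.23),("jamb",(.53,.37,.152),.124)):
    q=manip.ik(p,rv(y,fl)); print(fl,n,None if q is None else q.round(2))
E
```

```text
0 via [-1.09  0.01  0.54  1.92 -0.    1.21 -0.39]
0 pinR [-0.5   0.73  1.04  1.98 -0.81  0.92  1.14]
0 pinM [-0.59  0.71  1.05  2.03 -0.8   0.89  1.08]
0 hL [-0.98  0.58  0.38  1.66 -0.25  0.95 -0.38]
0 hR [-0.94  0.54  0.42  1.73 -0.27  0.93 -0.29]
0 flap [-0.77  0.36  0.56  2.14 -0.29  0.72  0.21]
0 jamb [-1.02  0.45  0.42  1.74 -0.22  0.99 -0.4 ]
1 via [ 0.43  0.12 -1.05  1.85  0.11  1.23  2.65]
1 pinR [-0.57  0.86  1.2   1.99 -0.97  1.03 -1.87]
1 pinM [-0.65  0.83  1.2   2.03 -0.96  1.   -1.93]
1 hL [-0.57  0.56 -0.21  1.63  0.13  0.97  2.45]
1 hR [-0.51  0.52 -0.18  1.7   0.11  0.94  2.54]
1 flap [-1.2   0.67  1.21  2.16 -0.82  0.91 -2.4 ]
1 jamb [-0.58  0.43 -0.17  1.71  0.08  1.    2.49]
```

Run:
```python
from station import manip
from h import *
manip.movep((.44,.2,.30),rv(.16))
print(manip.observe()["clock"])
manip.movep((.5468,-.1971,.13),rv(.167))
manip.command_gripper(.42)
s=manip.observe();print(s["clock"],s["ee_pos"],s["joints"].round(2),s["wrist_force"])
fs=shot(manip,1)
crop(cv2.imread("pics/top1.png"),310,380,175,235,11,"pics/c1t.png")
crop(cv2.imread("pics/side1.png"),285,355,130,195,11,"pics/c1s.png")
```

```text
1.95
4.5417 [ 0.54678827 -0.19711079  0.12999504] [-0.59  0.66  1.18  1.94 -0.72  1.05  1.08] [-0.40721419 -0.56438933  0.16478886]
```

View pics/c1t.png

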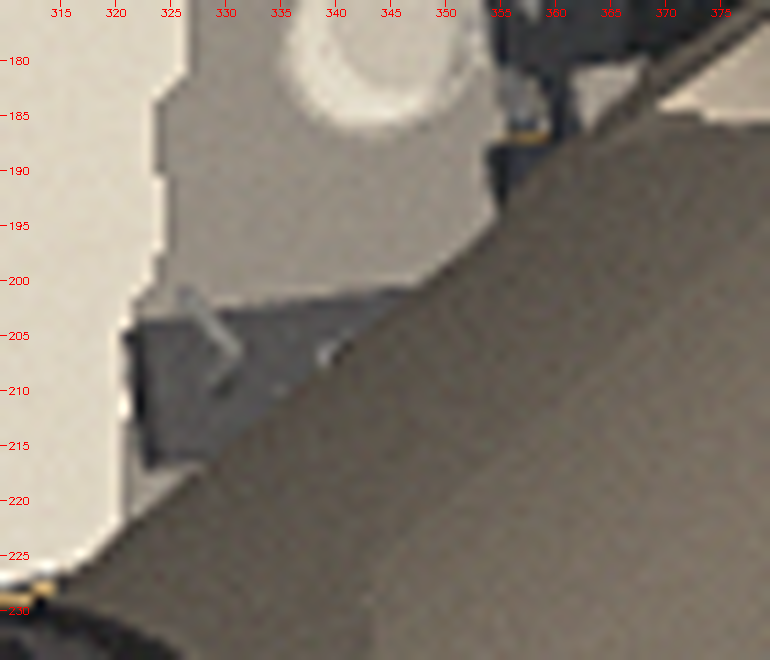

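View pics/c1s.png

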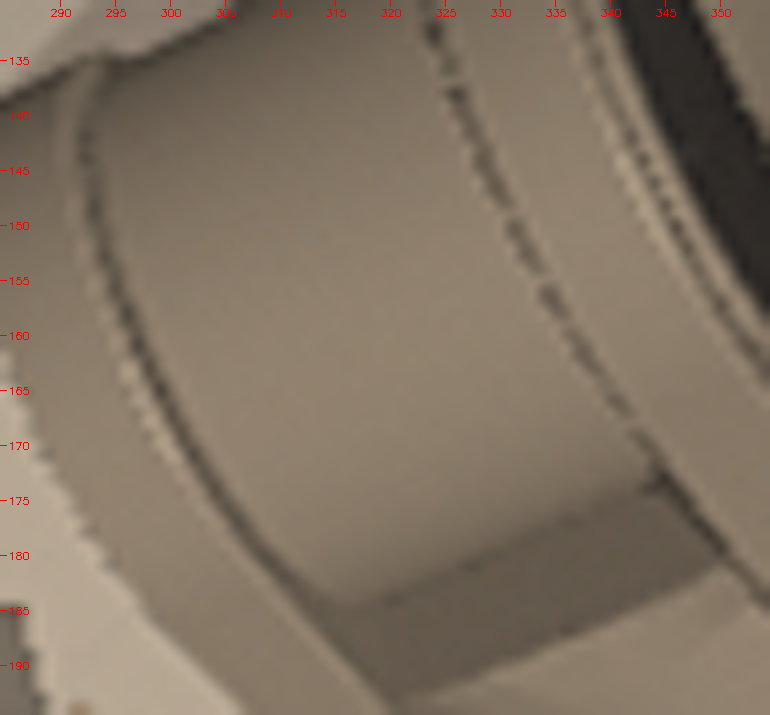

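View pics/side1.png

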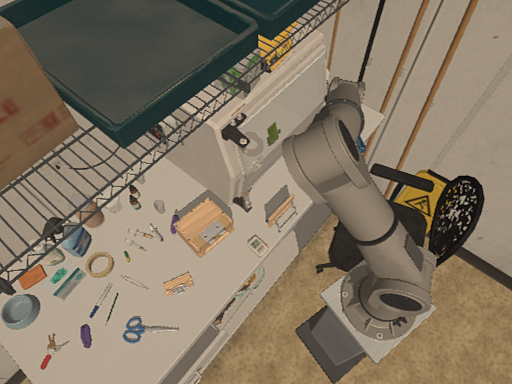

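Run:
```python
from station import manip
from h import *
f0=manip.observe()["wrist_force"]
print(manip.movel((.5468,-.1971,.052),rate=.12,max_force=10))
f1=manip.observe()["wrist_force"]
manip.command_gripper(0,5)
s=manip.observe();f2=s["wrist_force"]
u=np.array([np.cos(.167),np.sin(.167),0])
print(s["clock"],s["grip_width"]*94,(f1-f0).round(2),(f2-f1).round(2),"along jaw",(f2-f1)@u, "ee",s["ee_pos"])
```

```text
False
5.9833 11.725109846056046 [ 0.29 -0.37  0.88] [-0.43 -0.1   3.03] along jaw -0.4366403497017956 ee [ 0.54694342 -0.19708823  0.05217829]
```

Run:
```python
from station import manip
from h import *
manip.command_gripper(0,35)
f0=manip.observe()["wrist_force"]
print(manip.movel((.5468,-.1971,.15),rate=.12,max_force=20))
s=manip.observe();print(s["clock"],s["grip_width"]*94,s["ee_pos"],(s["wrist_force"]-f0).round(2))
manip.movep((.44,.17,.26),rv(.15))
manip.movep((.50,.34,.24),rv(.124))
s=manip.observe();print(s["clock"],s["grip_width"]*94,s["ee_pos"])
fs=shot(manip,2)
```

```text
False
7.1667 11.130808311781053 [ 0.54652467 -0.19680011  0.1493729 ] [-0.97 -1.27 -7.01]
9.4 11.205834882319461 [0.50053207 0.33878644 0.23936492]
```

View pics/top2.png

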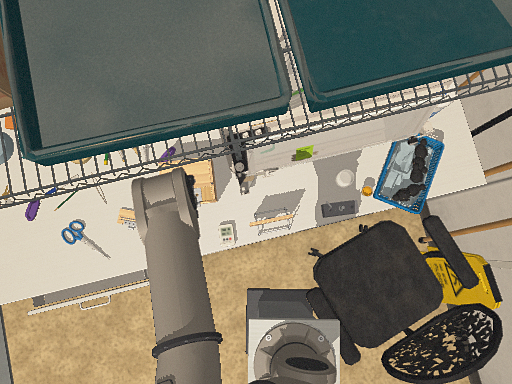

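View pics/side2.png

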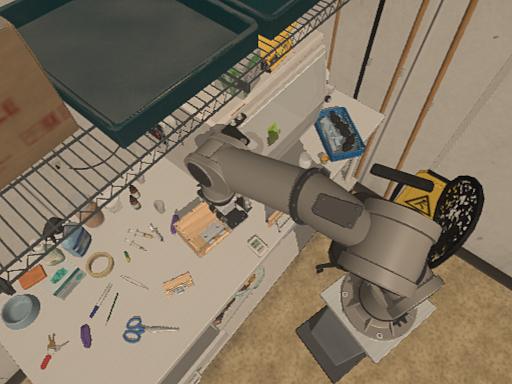

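Run:
```python
from h import *
crop(cv2.imread("pics/side2.png"),195,255,190,245,13,"pics/c2s.png")
crop(cv2.imread("pics/side1.png"),190,235,205,250,15,"pics/c1sl.png")
crop(cv2.imread("pics/top1.png"),168,220,180,212,15,"pics/c1tl.png")
```

```text
(no output)
```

View pics/c2s.png

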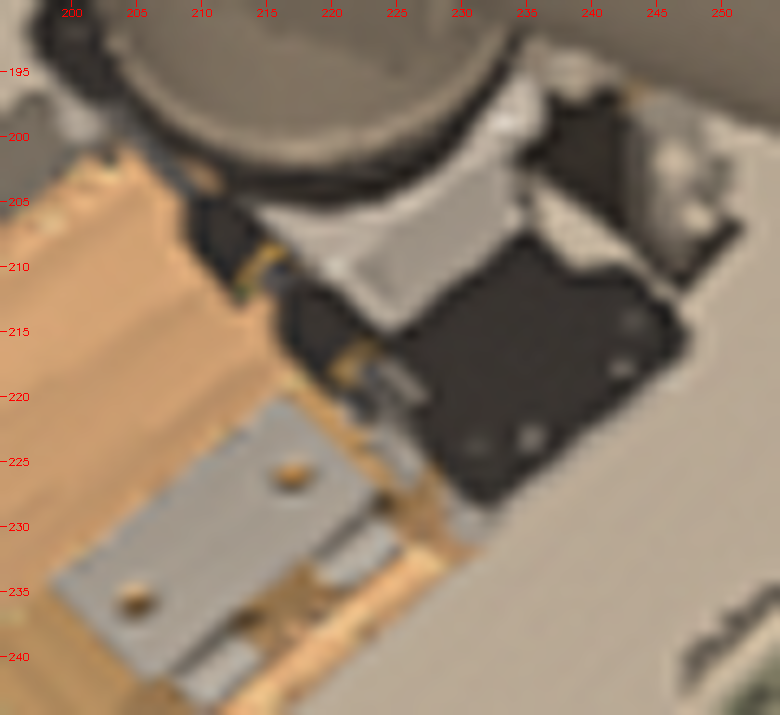

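View pics/c1sl.png

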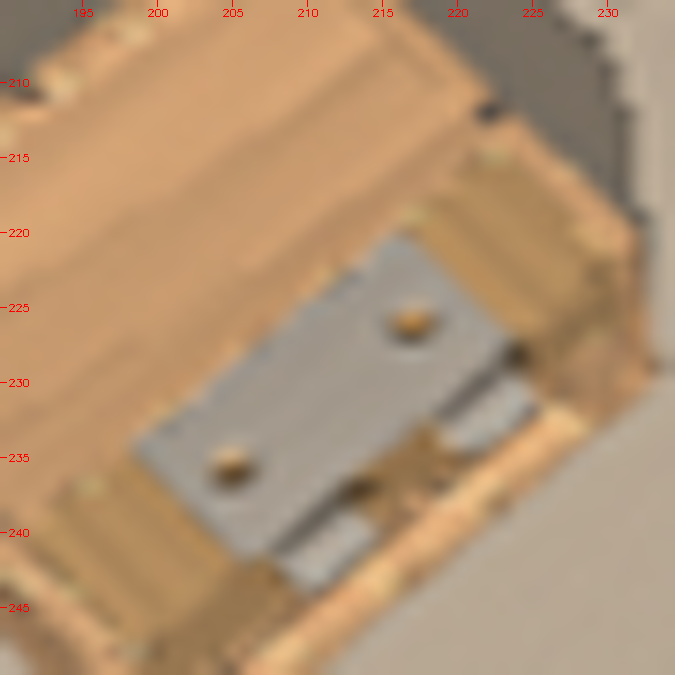

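View pics/c1tl.png

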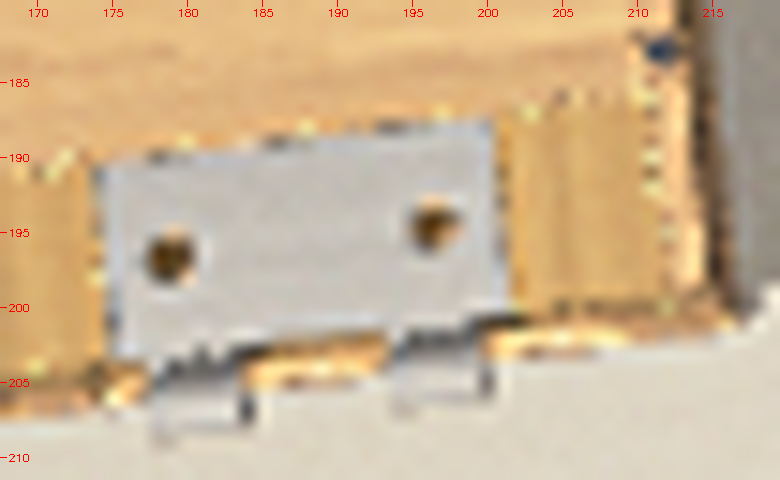

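Run:
```python
from h import *
f1=load(1); f2=load(2)
def leaf(p,z=.098):
    c,s=np.cos(p[2]),np.sin(p[2])
    L=np.array([(.034,.030,-.001),(.034,-.030,-.001),(.057,.045,-.001),(.057,-.045,-.001),(.012,-.045,-.001),(.012,.045,-.001)])
    return np.c_[p[0]+c*L[:,0]-s*L[:,1],p[1]+s*L[:,0]+c*L[:,1],z+L[:,2]]
T=[(0,0,179,196.5),(0,1,196.5,194.7),(0,2,174.6,190.5),(0,3,200.3,187.6),(0,4,201.1,200.7),(0,5,175.4,203.2)]
S=[(1,0,204.9,235.8),(1,1,216.8,226),(1,2,198.5,234),(1,3,216,219.8),(1,4,223.6,227),(1,5,206,241.8)]
for n,o in (("top",T),("side",S),("both",T+S)):
    p,r=fit(f1,o,leaf,[.53,.37,.13]);print(n,p.round(4),r.tolist());print(leaf(p)[:2].round(4))
for q in ((.5005,.3388,.2394),(.5005,.3388,.2394+.019),(.5005,.3388,.2394-.034)): print(proj(f2[1],q),proj(f2[0],q))
```

```text
top [0.5334 0.3685 0.1217] [[0.0, 0.01], [0.14, 0.03], [-0.53, -0.22], [0.17, 0.02], [0.49, -0.02], [-0.31, 0.17]]
[[0.5635 0.4024 0.097 ]
 [0.5708 0.3428 0.097 ]]
side [0.5328 0.3698 0.1481] [[0.22, -0.14], [0.17, -0.18], [-0.2, 0.22], [0.06, -0.17], [-0.03, 0.06], [-0.22, 0.2]]
[[0.562  0.4045 0.097 ]
 [0.5708 0.3451 0.097 ]]
both [0.5332 0.3691 0.1323] [[-0.29, 0.17], [-0.17, 0.01], [-0.89, -0.01], [-0.22, -0.04], [0.25, -0.09], [-0.53, 0.38], [0.34, -0.48], [0.44, -0.35], [-0.04, -0.22], [0.43, -0.35], [0.21, -0.02], [-0.21, -0.13]]
[[0.5629 0.4034 0.097 ]
 [0.5709 0.3439 0.097 ]]
[[225.10209222 222.08946889]] [[190.67140132 212.00276299]]
[[224.64877288 219.65945392]] [[189.70864828 211.48755567]]
[[225.88425355 226.28223896]] [[192.32244798 212.8863035 ]]
```

Run:
```python
from station import manip
from h import *
manip.movep((.5709,.3439,.142),rv(.132))
manip.sleep(.15)
s=manip.observe();print(s["clock"],s["grip_width"]*94,s["ee_pos"],s["wrist_force"].round(2),s["joints"].round(2))
fs=shot(manip,3)
crop(cv2.imread("pics/side3.png"),190,240,205,250,15,"pics/c3s.png")
crop(cv2.imread("pics/top3.png"),165,225,160,220,12,"pics/c3t.png")
for z in (0,-.008,-.012,-.034): print(proj(fs[1],s["ee_pos"]+[0,0,z]))
print(proj(fs[1],[.5709,.3439,.097]))
```

```text
10.2 11.585949998014401 [0.57081114 0.34459697 0.14407399] [ 0.02 -0.66  0.61] [-1.27  0.65  0.93  1.72 -0.58  1.07 -0.01]
[[215.82907444 220.3992419 ]]
[[216.04824581 221.33122336]]
[[216.15700212 221.79368737]]
[[216.74548758 224.29610156]]
[[217.22660939 225.64012848]]
```

View pics/c3s.png

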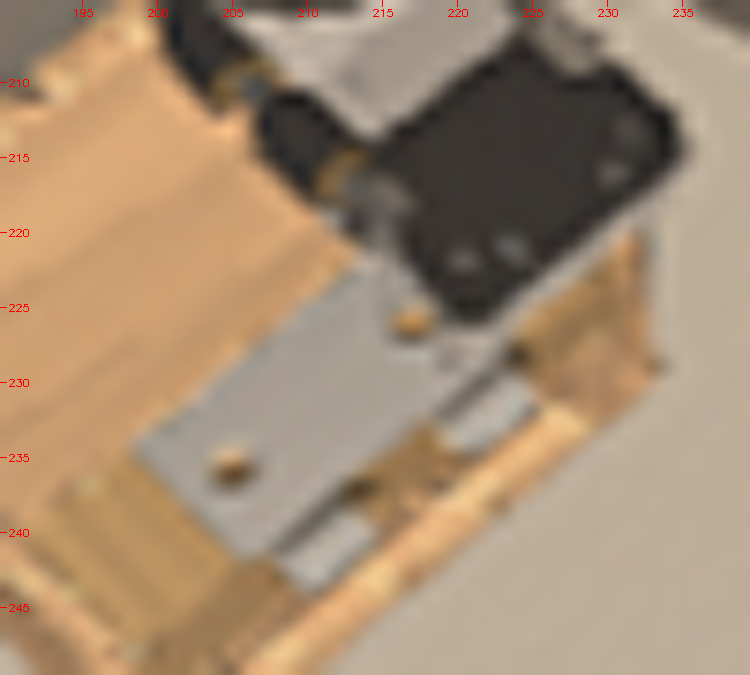

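View pics/c3t.png

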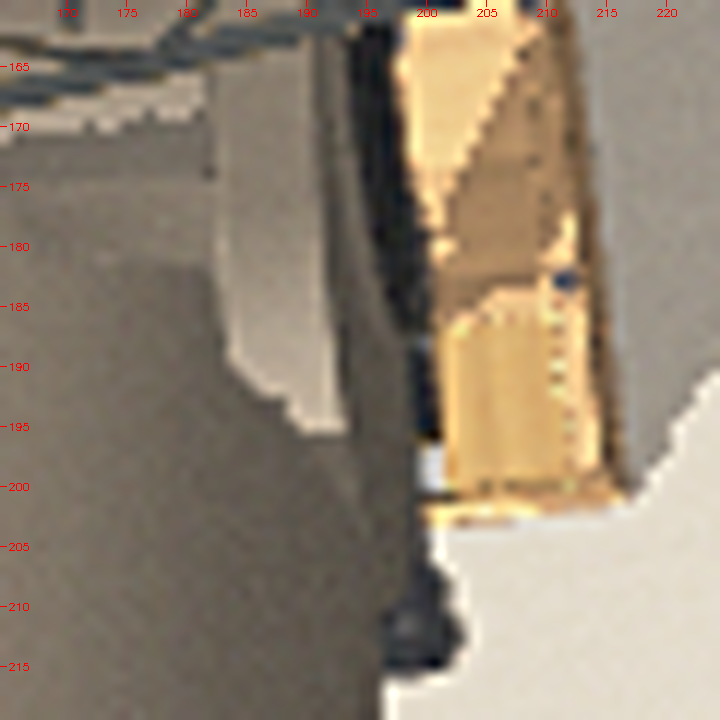

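Run:
```python
from station import manip
from h import *
s=manip.observe();print(s["clock"],s["ee_pos"])
crop(cv2.imread("pics/side3.png"),206,226,214,234,32,"pics/c3ss.png",2)
```

```text
10.3 [0.57065957 0.34482084 0.14366217]
```

View pics/c3ss.png

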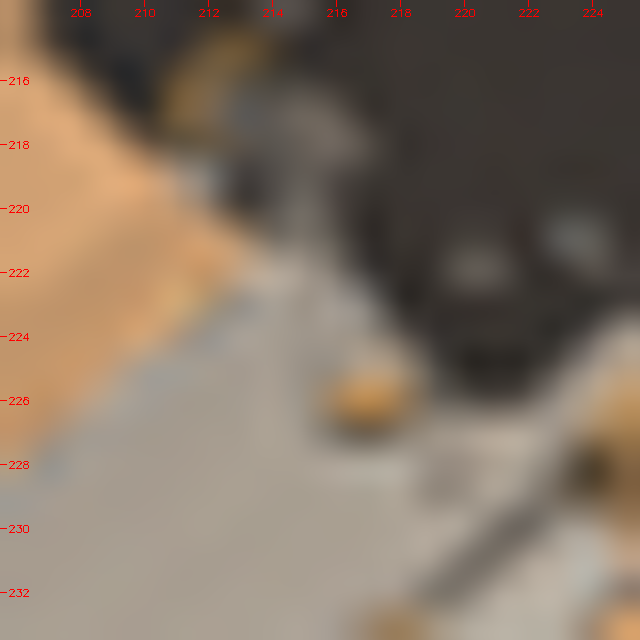

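Run:
```python
from station import manip
from h import *
manip.movel((.5709,.3439,.136),rate=.05)
manip.sleep(.2)
s=manip.observe();print(s["clock"],s["ee_pos"],s["wrist_force"].round(2))
r=manip.movel((.5709,.3439,.122),rate=.04,max_force=6)
s=manip.observe();print(r,s["clock"],s["ee_pos"],s["wrist_force"].round(2),s["grip_width"]*94)
```

```text
10.7667 [0.57094865 0.34389102 0.1360515 ] [ 0.47 -0.22 -0.28]
False 11.2667 [0.57089324 0.34374304 0.12179122] [-0.51 -0.29 -0.52] 11.370875447508672
```

Run:
```python
from station import manip
from h import *
r=manip.movel((.5709,.3439,.1045),rate=.04,max_force=8)
s=manip.observe();print(r,s["clock"],s["ee_pos"],s["wrist_force"].round(2),s["grip_width"]*94)
fs=shot(manip,4)
crop(cv2.imread("pics/side4.png"),190,240,205,250,15,"pics/c4s.png")
```

```text
True 11.7 [0.57073742 0.34397371 0.10496337] [-0.29  0.57  4.91] 10.99712148466952
```

View pics/c4s.png

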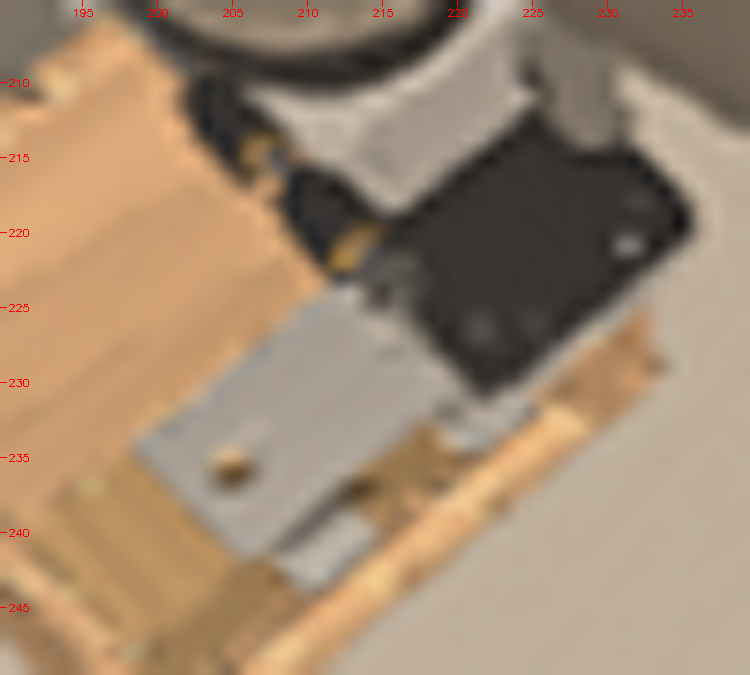

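Run:
```python
from station import manip
from h import *
manip.command_gripper(.36,35)
manip.movel((.5709,.3439,.17),rate=.2)
s=manip.observe();print(s["clock"],s["ee_pos"],s["wrist_force"].round(2))
manip.movep((.44,.17,.22),rv(.15))
fs=shot(manip,5)
manip.movep((.5402,-.1577,.12),rv(.167))
manip.sleep(.1)
f0=manip.observe()["wrist_force"]
print(manip.movel((.5402,-.1577,.052),rate=.12,max_force=10))
manip.sleep(.1)
f1=manip.observe()["wrist_force"]
manip.command_gripper(0,5)
s=manip.observe();f2=s["wrist_force"]
u=np.array([np.cos(.167),np.sin(.167),0])
print(s["clock"],s["grip_width"]*94,(f1-f0).round(2),(f2-f1).round(2),"along jaw",(f2-f1)@u, "ee",s["ee_pos"])
crop(cv2.imread("pics/side5.png"),190,240,205,250,15,"pics/c5s.png")
crop(cv2.imread("pics/top5.png"),165,225,175,215,13,"pics/c5t.png")
```

```text
12.8333 [0.5709525  0.34415606 0.17049368] [-0.33 -1.08 -0.26]
False
16.85 11.741369598615105 [ 0.01 -0.83  0.58] [0.08 1.46 2.92] along jaw 0.3266985929509745 ee [ 0.54034244 -0.1576924   0.05216174]
```

View pics/c5s.png

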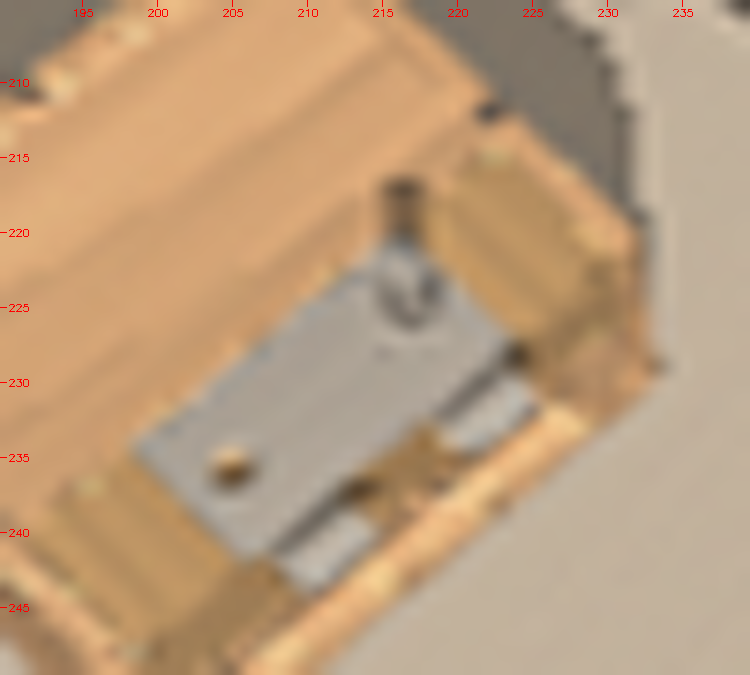

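View pics/c5t.png

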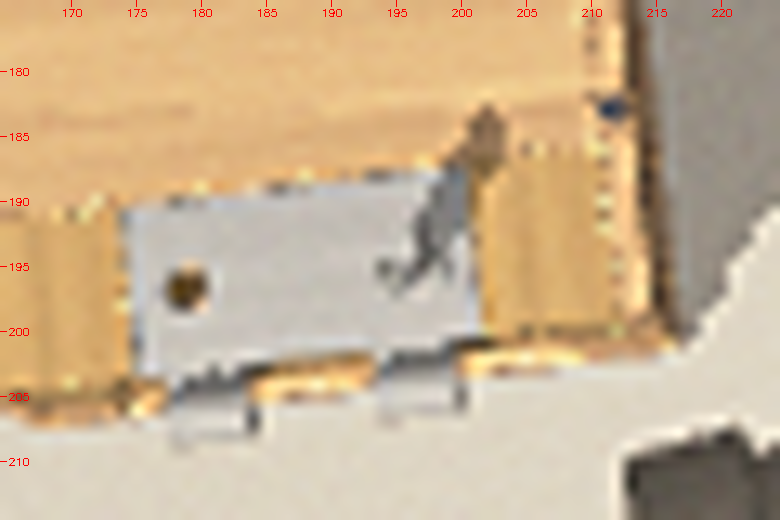

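Run:
```python
from station import manip
from h import *
manip.command_gripper(0,35)
print(manip.movel((.5402,-.1577,.14),rate=.15,max_force=20))
manip.movep((.44,.17,.24),rv(.15))
manip.movep((.5630,.4034,.150),rv(.132))
manip.movel((.5630,.4034,.138),rate=.08)
manip.sleep(.2)
s=manip.observe();print(s["clock"],s["ee_pos"],s["wrist_force"].round(2),s["grip_width"]*94)
fs=shot(manip,6)
r=manip.movel((.5630,.4034,.122),rate=.04,max_force=6)
s=manip.observe();print(r,s["clock"],s["ee_pos"],s["wrist_force"].round(2),s["grip_width"]*94)
crop(cv2.imread("pics/side6.png"),190,240,205,250,15,"pics/c6s.png")
```

```text
False
20.7833 [0.56309096 0.40345035 0.13838104] [ 1.04 -0.1  -0.87] 10.889581828859397
False 21.4333 [0.56299963 0.40330634 0.12185701] [-0.2  -0.57 -0.75] 11.431661479565642
```

View pics/c6s.png

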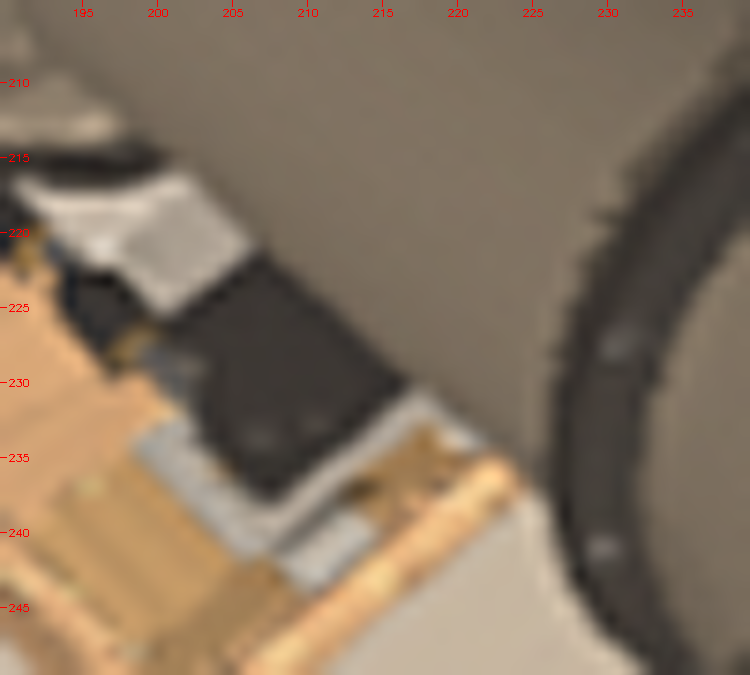

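Again it went in without force. Now I seat it, release, and move to the flap.

Run:
```python
from station import manip
from h import *
r=manip.movel((.5630,.4034,.1045),rate=.04,max_force=8)
s=manip.observe();print(r,s["clock"],s["ee_pos"],s["wrist_force"].round(2),s["grip_width"]*94)
manip.command_gripper(.36,35)
manip.movel((.5630,.4034,.17),rate=.2)
s=manip.observe();print(s["clock"],s["ee_pos"],s["wrist_force"].round(2))
manip.movep((.43,.22,.26),rv(.2))
fs=shot(manip,7)
print(manip.observe()["clock"])
crop(cv2.imread("pics/side7.png"),185,235,205,250,15,"pics/c7s.png")
crop(cv2.imread("pics/top7.png"),165,225,175,215,13,"pics/c7t.png")
crop(cv2.imread("pics/top7.png"),245,310,185,240,12,"pics/c7tf.png")
crop(cv2.imread("pics/side7.png"),255,310,185,240,12,"pics/c7sf.png")
```

```text
True 21.8667 [0.56287318 0.40345994 0.10515685] [-1.69 -0.03  8.58] 11.220944150386138
22.9 [0.56305559 0.40361901 0.17057416] [-0.15 -0.26 -0.23]
24.0333
```

View pics/c7s.png

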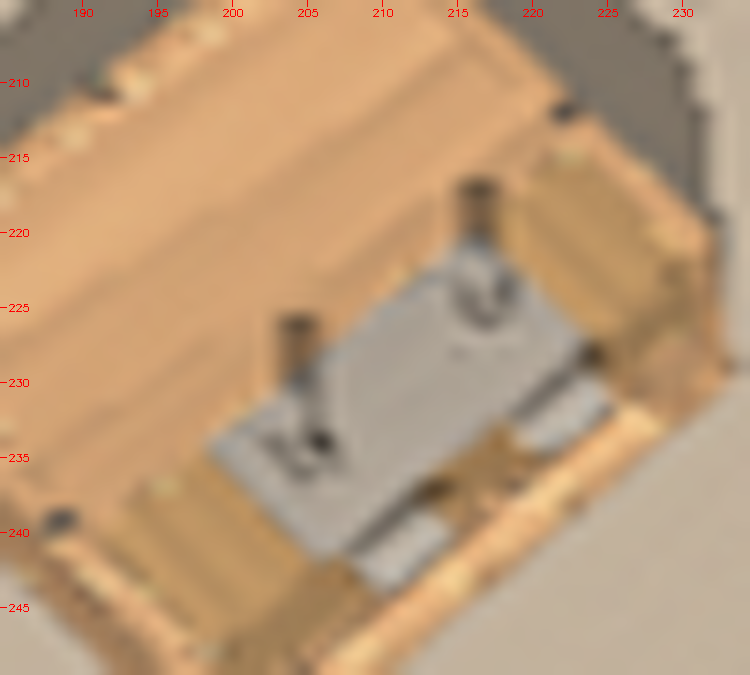

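View pics/c7t.png

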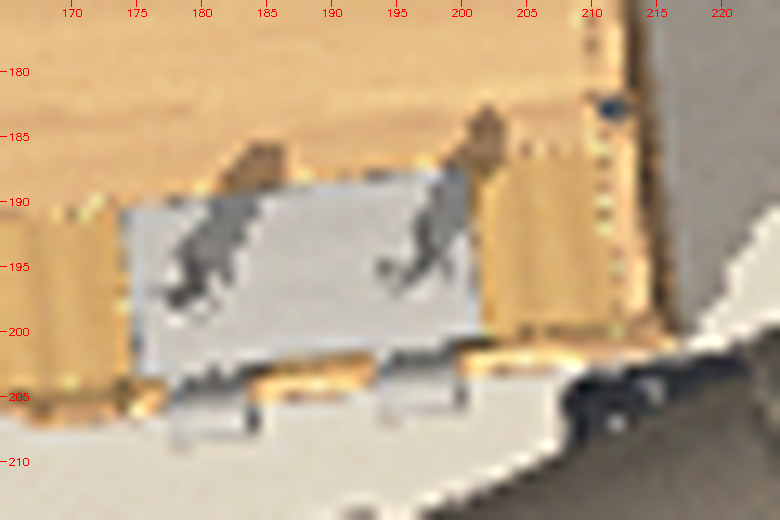

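View pics/c7tf.png

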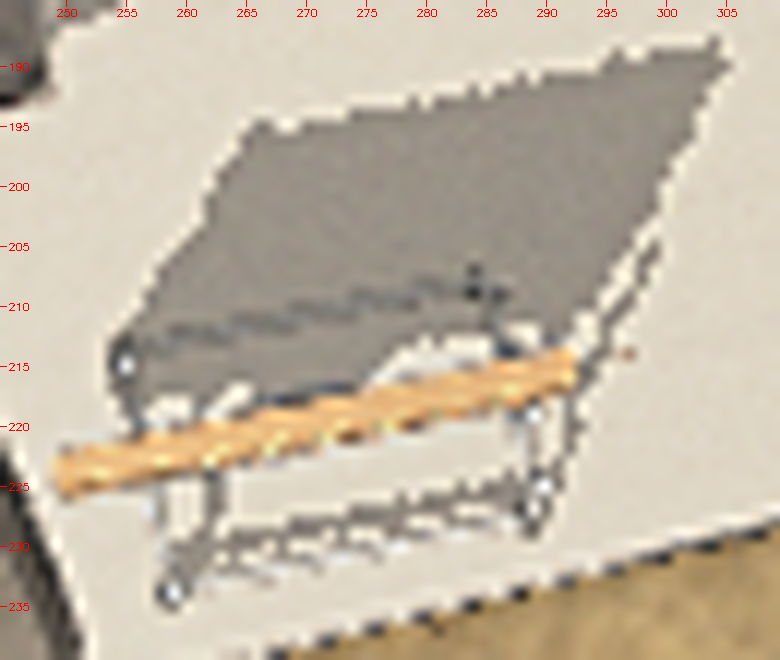

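View pics/c7sf.png

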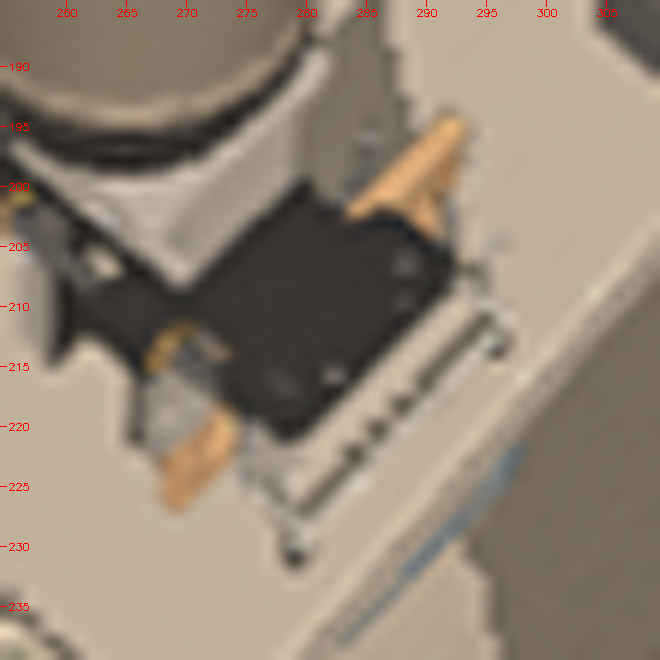

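Run:
```python
from station import manip
from h import *
c=np.array([.4915,.0885]);yw=.232
manip.command_gripper(.34,35)
manip.movep((c[0],c[1],.15),rv(yw))
manip.sleep(.1)
f0=manip.observe()["wrist_force"]
print(manip.movel((c[0],c[1],.072),rate=.12,max_force=8))
manip.sleep(.15)
f1=manip.observe()["wrist_force"]
manip.command_gripper(0,5)
s=manip.observe();f2=s["wrist_force"]
u=np.array([np.cos(yw),np.sin(yw),0])
print(s["clock"],s["grip_width"]*94,(f1-f0).round(2),(f2-f1).round(2),"along jaw",(f2-f1)@u,"ee",s["ee_pos"],s["ft_torque"])
fs=shot(manip,8)
```

```text
False
26.8333 9.848902623002893 [0.85 0.01 0.8 ] [-0.81  0.56  1.59] along jaw -0.6576504983405258 ee [0.49156056 0.08858413 0.07206222] [ 0.08175964  0.05694046 -0.03015916]
```

View pics/side8.png

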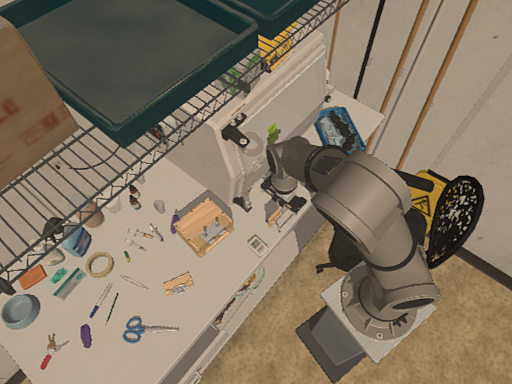

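Run:
```python
from station import manip
from h import *
manip.command_gripper(0,55)
f0=manip.observe()["wrist_force"]
print(manip.movel((.4915,.0885,.20),rate=.15,max_force=20))
manip.sleep(.1)
s=manip.observe();print(s["clock"],s["grip_width"]*94,(s["wrist_force"]-f0).round(2),s["ft_torque"].round(3))
manip.movep((.435,.21,.22),rv(.16))
J=np.array([.5332,.3691]);yw=.132;ux=np.array([np.cos(yw),np.sin(yw)])
g=J-ux*.0555
manip.movep((g[0],g[1],.157),rv(yw))
manip.sleep(.2)
s=manip.observe();print(s["clock"],s["ee_pos"],g,s["wrist_force"].round(2))
fs=shot(manip,9)
crop(cv2.imread("pics/side9.png"),190,260,200,260,11,"pics/c9s.png")
crop(cv2.imread("pics/top9.png"),155,225,175,235,11,"pics/c9t.png")
```

```text
False
28.25 9.685395164851473 [-0.64 -0.8  -5.99] [-0.007  0.044  0.008]
29.8583 [0.47854218 0.36100939 0.15788524] [0.47818281 0.36179526] [-0.19  0.22 -2.2 ]
```

View pics/c9s.png

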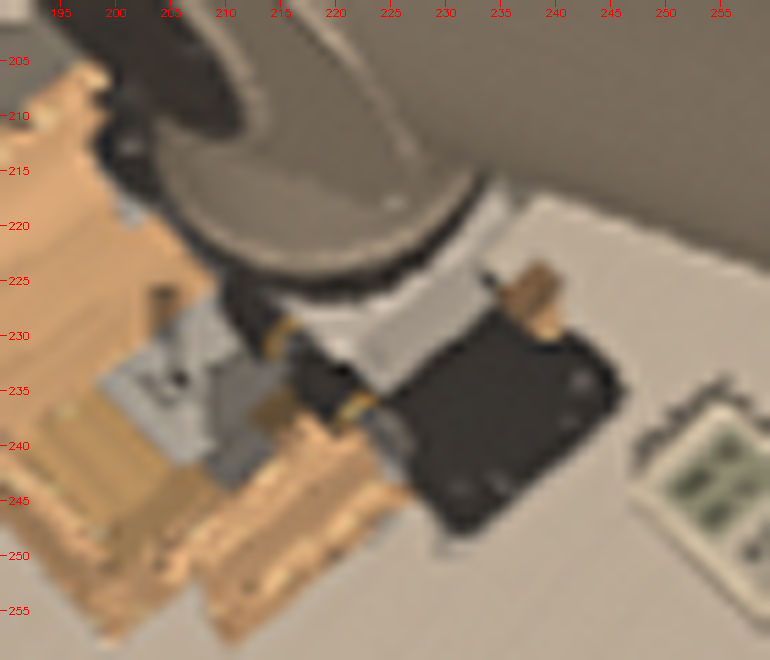

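View pics/c9t.png

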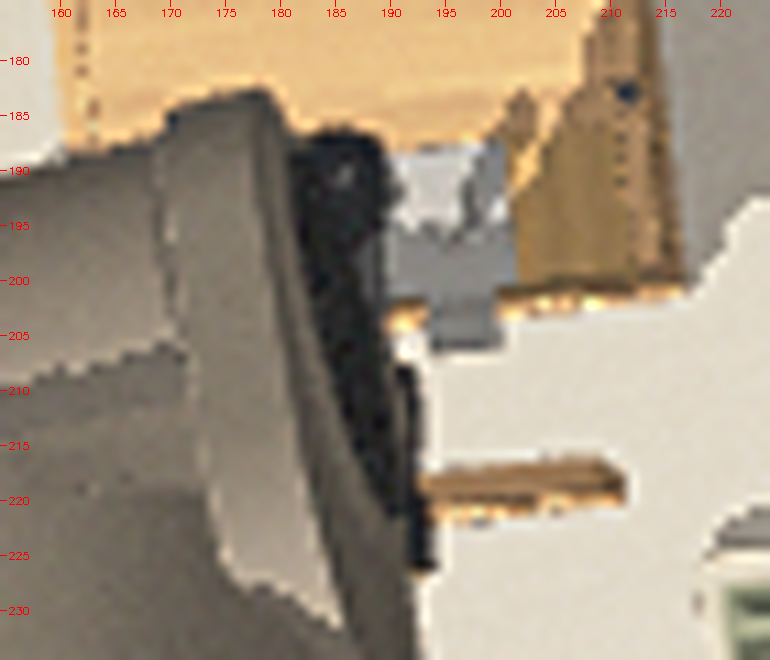

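View pics/side9.png

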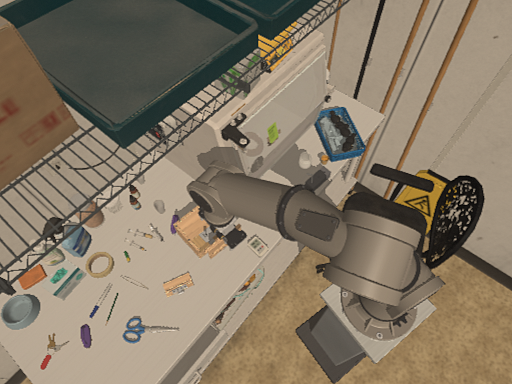

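```bash
cat >> h.py <<'E'
def flapP(b,yaw):
    c,s=np.cos(yaw),np.sin(yaw)
    L=[(x,y,z) for z in (.012,.088) for x,y in ((-.0105,-.075),(-.0105,.075),(-.0005,.075),(-.0005,-.075))]
    L=np.array(L); return np.c_[b[0]+c*L[:,0]-s*L[:,1],b[1]+s*L[:,0]+c*L[:,1],b[2]+L[:,2]]
E
python3 - <<'E'
from h import *
fs=load(9)
e=np.array([.4785,.3610,.1579]);yw=.132
b=e+np.r_[.0055*np.cos(yw),.0055*np.sin(yw),-.054]
ov(fs,"hf",9,[flapP(b,yw)],[(155,225,175,235),(190,260,200,262)],k=11)
E
```

```text
(no output)
```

View pics/ov_hf_top9.png

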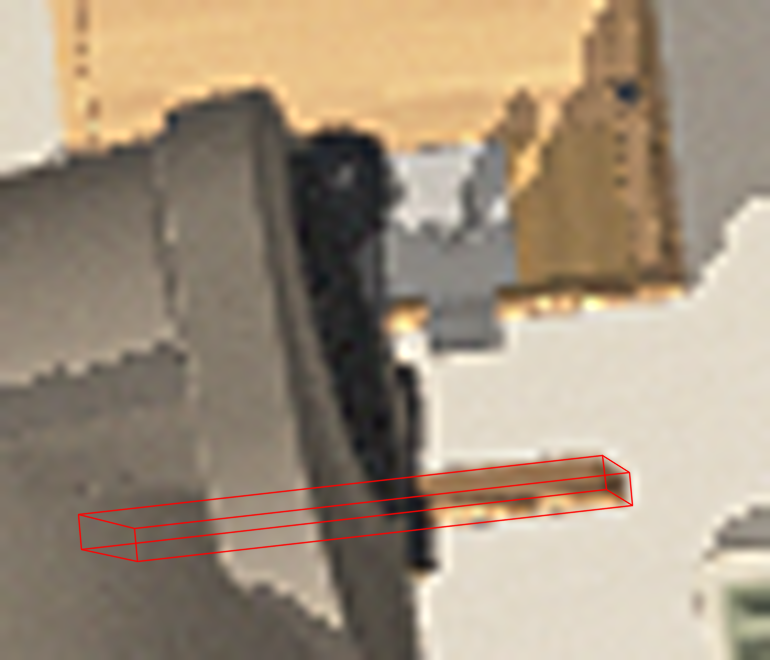

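View pics/ov_hf_side9.png

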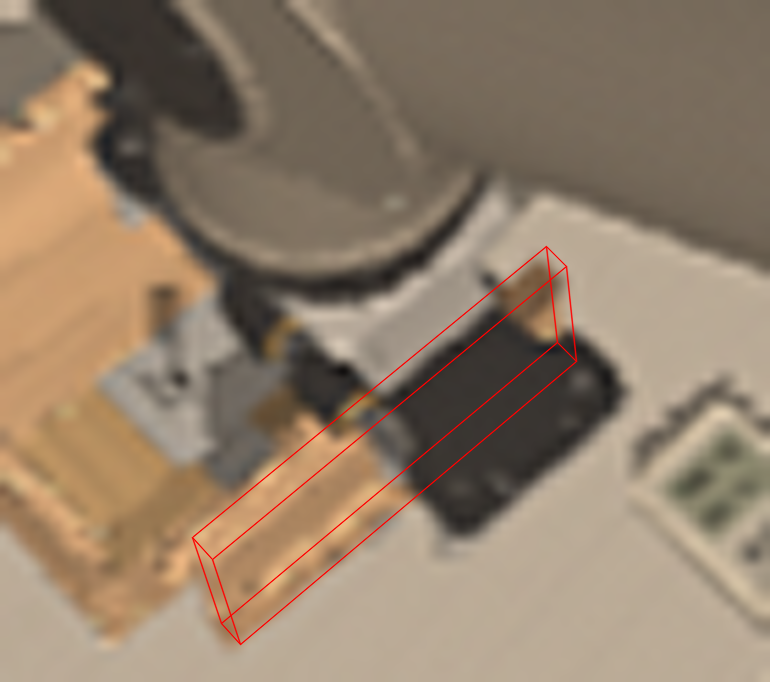

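Run:
```python
from h import *
crop(cv2.imread("pics/top9.png"),190,216,198,224,30,"pics/c9tt.png",2)
crop(cv2.imread("pics/side9.png"),203,245,220,262,18,"pics/c9ss.png",2)
```

```text
(no output)
```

View pics/c9tt.png

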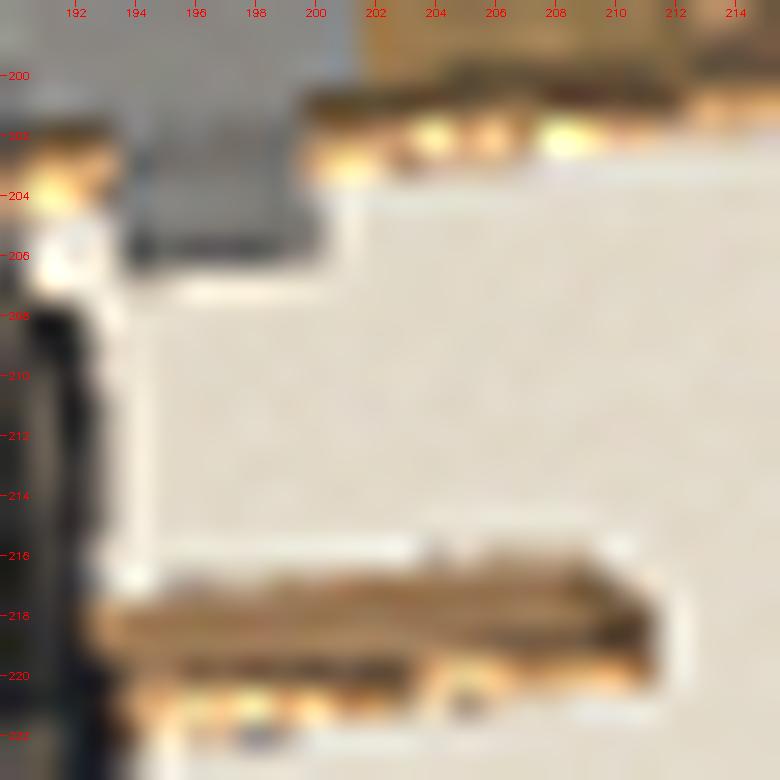

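View pics/c9ss.png

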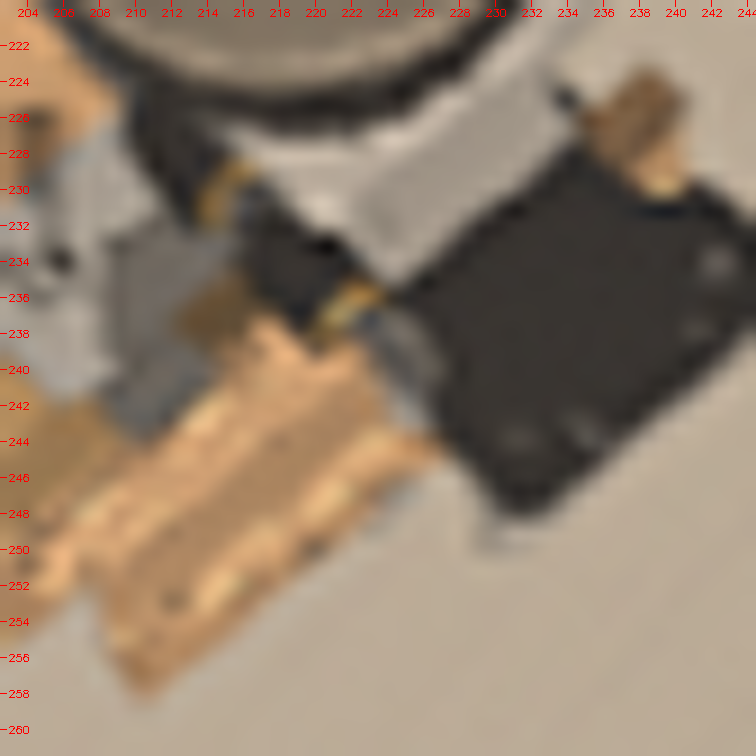

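Run:
```python
from h import *
fs=load(9)
def loc(p,L,z):
    c,s=np.cos(p[2]),np.sin(p[2]);L=np.array(L);return np.c_[p[0]+c*L[:,0]-s*L[:,1],p[1]+s*L[:,0]+c*L[:,1],z+L[:,2]]
for p in ([.5334,.3685,.1217],[.5332,.3691,.132]):
    P=loc(p,[(-.006,-.038,0.0045),(-.006,-.016,.0045),(-.006,.016,.0045),(-.006,.038,.0045)],.098)
    print(proj(fs[0],P).round(2).tolist(), "obs cols 200.2 193.8 184.3 177.8")
e=np.array([.4785,.3610,.1579])
from scipy.optimize import least_squares
for yw in (.122,.132,.148):
  def m(q):
    b=np.array([q[0],q[1],e[2]-.054]); return flapP(b,yw)
  obs=[(0,0,211.3,220.4),(0,3,211.3,217.6),(0,7,209.,216.3)]
  q,r=fit(fs,obs,m,[.484,.361]);print("top",yw,q,r.tolist(), "pred",(e[:2]+.0055*np.array([np.cos(yw),np.sin(yw)])).round(4))
  obs=[(1,1,210.6,258.),(1,4,240.6,225),(1,7,238.5,223.3),(1,5,208,251.8)]
  q,r=fit(fs,obs,m,[.484,.361]);print("side",yw,q,r.tolist())
```

```text
[[199.77, 206.0], [193.26, 206.66], [183.78, 207.63], [177.26, 208.29]] obs cols 200.2 193.8 184.3 177.8
[[199.6, 205.94], [193.1, 206.67], [183.63, 207.73], [177.11, 208.46]] obs cols 200.2 193.8 184.3 177.8
top 0.122 [0.48403093 0.36316126] [[0.23, 0.24], [-0.04, 0.05], [-0.17, -0.28]] pred [0.484  0.3617]
side 0.122 [0.4814418  0.36596162] [[-0.06, 1.1], [-0.1, -0.07], [0.19, -0.2], [-0.03, -0.38]]
top 0.132 [0.48328244 0.36310063] [[0.25, 0.23], [-0.05, 0.05], [-0.18, -0.27]] pred [0.484  0.3617]
side 0.132 [0.48130953 0.36613359] [[0.07, 1.28], [-0.23, -0.17], [0.04, -0.28], [0.11, -0.2]]
top 0.148 [0.48208621 0.3629871 ] [[0.28, 0.23], [-0.06, 0.05], [-0.2, -0.27]] pred [0.4839 0.3618]
side 0.148 [0.48120889 0.36632613] [[0.28, 1.52], [-0.45, -0.37], [-0.21, -0.45], [0.33, 0.06]]
```

```bash
cat >> h.py <<'E'
J0=np.array([.5332,.3691]);YW=.132
def W(x,y,z):
    """TCP world for flap bore at leaf-frame (x,y,z) nominal (bore = tcp +5.5 mm x, -54 mm z), jamb z=.098"""
    c,s=np.cos(YW),np.sin(YW);x=x-.0055
    return np.array([J0[0]+c*x-s*y,J0[1]+s*x+c*y,.098+.054+z])
def Linv(p):
    c,s=np.cos(YW),np.sin(YW);d=np.asarray(p)[:2]-J0
    return np.array([c*d[0]+s*d[1]+.0055,-s*d[0]+c*d[1],p[2]-.152])*1000
def Lf(f):
    c,s=np.cos(YW),np.sin(YW);return np.array([c*f[0]+s*f[1],-s*f[0]+c*f[1],f[2]])
E
python3 - <<'E'
from station import manip
from h import *
manip.movel(W(-.024,-.0028,0),rate=.08)
manip.sleep(.2)
s=manip.observe();f0=s["wrist_force"];print(s["clock"],Linv(s["ee_pos"]).round(2),Lf(f0).round(2))
r=manip.movel(W(-.001,-.0028,0),rate=.04,max_force=4)
s=manip.observe();print(r,s["clock"],Linv(s["ee_pos"]).round(2),Lf(s["wrist_force"]-f0).round(2),s["grip_width"]*94)
E
```

```text
30.6417 [-24.35  -2.61   0.04] [-0.04 -0.77 -1.4 ]
False 31.3667 [-1.02 -2.97 -0.11] [-0.75  0.03 -0.78] 9.704055623021098
```

Run:
```python
from station import manip
from h import *
manip.sleep(.15)
def st(): 
    s=manip.observe(); return s["clock"],Linv(s["ee_pos"]).round(2),Lf(s["wrist_force"]).round(2),s["ft_torque"].round(3)
print("base",*st())
fs=shot(manip,10)
r=manip.movel(W(-.001,-.0085,0),rate=.015,max_force=3); print("-y",r,*st())
manip.movel(W(-.001,-.0028,0),rate=.03); manip.sleep(.1)
r=manip.movel(W(-.001,.0035,0),rate=.015,max_force=3); print("+y",r,*st())
manip.movel(W(-.001,-.0028,0),rate=.03); print(*st())
crop(cv2.imread("pics/side10.png"),190,250,200,260,12,"pics/c10s.png")
crop(cv2.imread("pics/top10.png"),165,225,170,220,12,"pics/c10t.png")
```

```text
base 31.5167 [-1.19 -2.78 -0.03] [-0.39 -0.2  -0.7 ] [-0.029  0.079 -0.043]
-y True 31.925 [-1.36 -5.22 -0.23] [ 0.49  1.96 -2.01] [0.49  0.015 0.032]
+y True 32.6417 [-1.24  1.23 -0.51] [-0.59 -0.65 -1.3 ] [-0.249  0.001  0.04 ]
32.925 [-1.06 -3.02 -0.04] [-0.36 -1.47 -1.42] [-0.062  0.038 -0.018]
```

View pics/c10s.png

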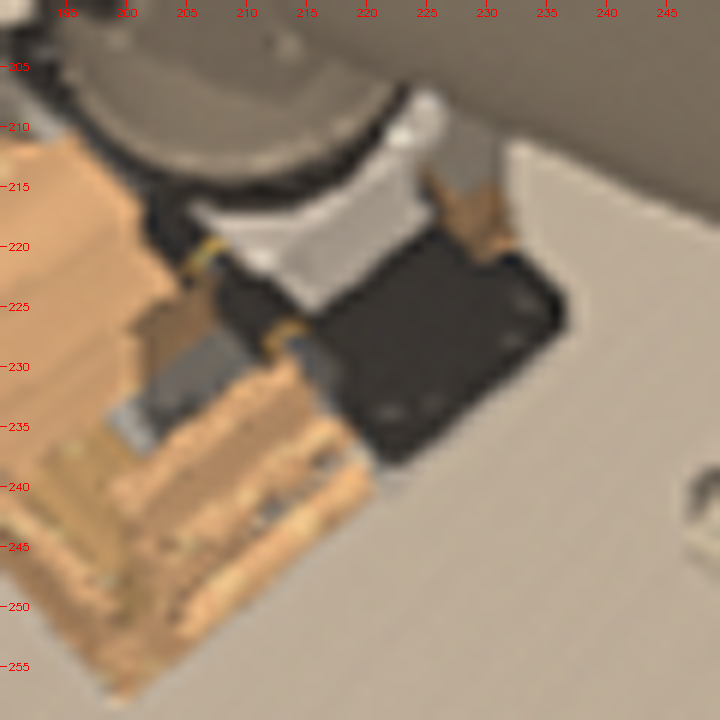

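View pics/c10t.png

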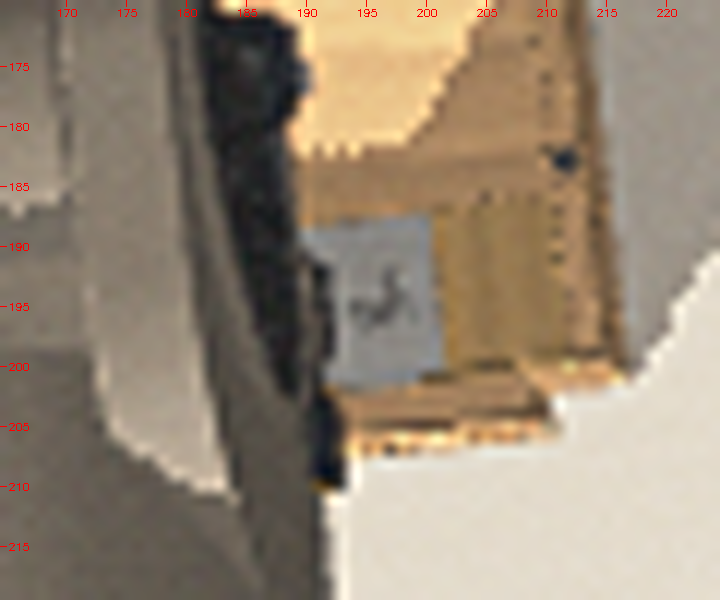

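Run:
```python
from station import manip
from h import *
fs=shot(manip,11)
def st(): 
    s=manip.observe(); return Linv(s["ee_pos"]).round(2).tolist(),Lf(s["wrist_force"]).round(1).tolist(),round(float(Lf(s["ft_torque"])[0]),3)
for seq in ([-3.5,-4.0,-4.5,-5.0,-5.5],[-2,-.5,0,.5,1,1.5]):
    for y in seq:
        manip.movel(W(-.001,y/1000,0),rate=.02); manip.sleep(.05)
        a=st(); print(y,*a)
        if abs(a[2])>.25: break
print(manip.observe()["clock"])
a,b=load(10)[0]["color"].astype(int),load(11)[0]["color"].astype(int)
d=np.abs(a-b).sum(2)[183:205,192:216]; print(d.max(), (d>40).sum())
```

```text
-3.5 [-1.01, -3.52, -0.02] [0.1, 0.5, -2.5] -0.041
-4.0 [-1.0, -3.96, 0.0] [0.6, 0.3, -2.5] 0.183
-4.5 [-0.96, -4.53, 0.03] [0.1, 0.7, -2.2] 0.252
-2 [-1.06, -2.0, -0.07] [-0.4, -0.2, -1.6] -0.034
-0.5 [-1.04, -0.5, -0.03] [0.1, -0.4, -1.8] -0.052
0 [-0.98, -0.05, 0.0] [-0.6, -1.3, -2.3] -0.212
0.5 [-0.99, 0.49, -0.02] [1.0, -1.3, -1.8] -0.328
35.15
112 19
```

Run:
```python
from station import manip
from h import *
def st(): 
    s=manip.observe(); return Linv(s["ee_pos"]).round(2).tolist(),Lf(s["wrist_force"]).round(1).tolist(),Lf(s["ft_torque"]).round(3).tolist()
Y=-.00175
manip.movel(W(0,Y,0),rate=.03); manip.sleep(.1); a0=st(); print("base",*a0)
for x in (2.5,3.5,4,4.5,5,5.5,6):
    manip.movel(W(x/1000,Y,0),rate=.02); manip.sleep(.05)
    a=st(); print("x",x,*a)
    if abs(a[2][1]-a0[2][1])>.3: break
manip.movel(W(0,Y,0),rate=.04); manip.sleep(.05); a0=st(); print("base",*a0)
for z in (-2.5,-3.3,-3.8,-4.3,-4.8,-5.3,-5.8,-6.3):
    manip.movel(W(0,Y,z/1000),rate=.02); manip.sleep(.05)
    a=st(); print("z",z,*a)
    if a[1][2]-a0[1][2]>2.5: break
manip.movel(W(0,Y,0),rate=.04)
print(manip.observe()["clock"])
```

```text
base [-0.01, -1.67, 0.0] [0.7, -1.0, -2.3] [-0.032, 0.009, -0.04]
x 2.5 [2.55, -1.79, -0.05] [-1.1, 0.3, -2.6] [-0.09, 0.055, -0.009]
x 3.5 [3.53, -1.79, -0.01] [0.2, -0.2, -2.3] [-0.048, 0.022, -0.017]
x 4 [3.85, -1.73, -0.05] [-1.3, 0.6, -0.7] [-0.055, 0.405, 0.055]
base [-0.04, -1.63, 0.07] [0.6, -0.1, -2.1] [-0.053, 0.12, -0.001]
z -2.5 [0.0, -1.82, -2.59] [-0.6, -1.1, -1.8] [-0.053, 0.047, -0.02]
z -3.3 [0.02, -1.75, -3.31] [-0.2, -0.1, -1.3] [-0.113, 0.007, 0.068]
z -3.8 [-0.01, -1.76, -3.82] [0.3, 0.6, -2.1] [-0.053, 0.108, 0.02]
z -4.3 [-0.03, -1.73, -4.32] [-0.3, -0.3, -1.8] [-0.03, 0.019, 0.006]
z -4.8 [0.04, -1.75, -4.67] [-0.8, -0.8, 1.2] [-0.094, 0.382, 0.021]
38.5167
```

Run:
```python
from station import manip
from h import *
manip.movel(W(-.0006,-.00175,0),rate=.02); manip.sleep(.5)
s=manip.observe();print(s["clock"],Linv(s["ee_pos"]).round(2),Lf(s["wrist_force"]).round(2),Lf(s["ft_torque"]).round(3),s["grip_width"]*94,np.abs(s["joint_velocities"]).max())
fs=shot(manip,12)
print(manip.observe()["ee_rot"],rv(YW))
c,sn=np.cos(YW),np.sin(YW)
b=np.array([J0[0]-c*.0006,J0[1]-sn*.0006,.098])
ov(fs,"fin",12,[flapP(b,YW)],[(155,225,165,225),(180,250,200,262)],k=11)
```

```text
39.2667 [-0.6  -1.75 -0.  ] [-0.   -0.7  -1.28] [-0.055  0.047  0.019] 9.799499968753613 0.00252432948816644
[-2.06963974 -2.36333678  0.00403241] [2.07009621 2.36311364 0.        ]
```

View pics/ov_fin_top12.png

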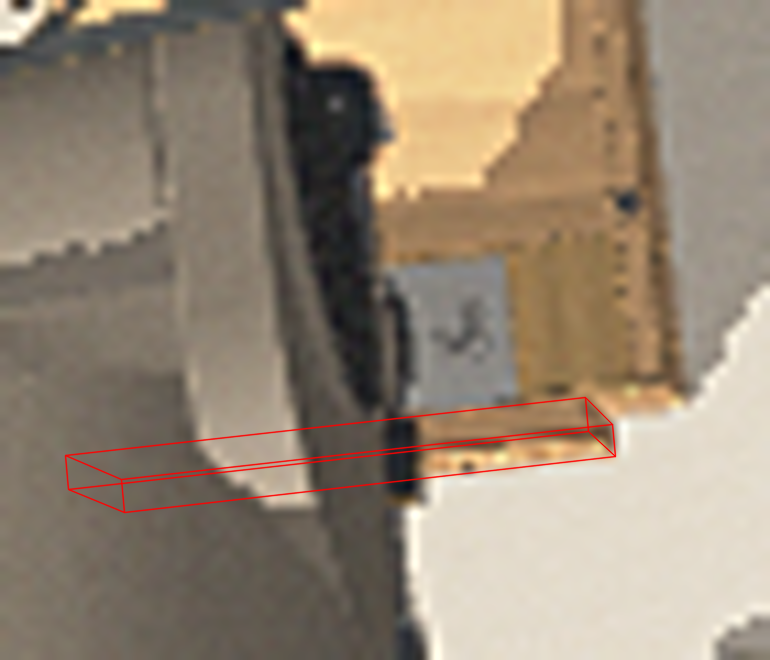

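View pics/ov_fin_side12.png

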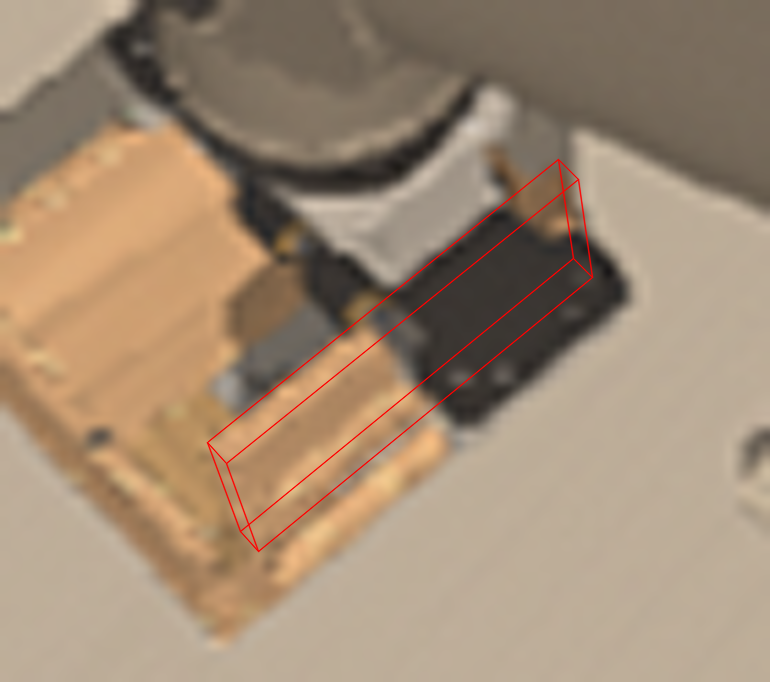

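View pics/top12.png

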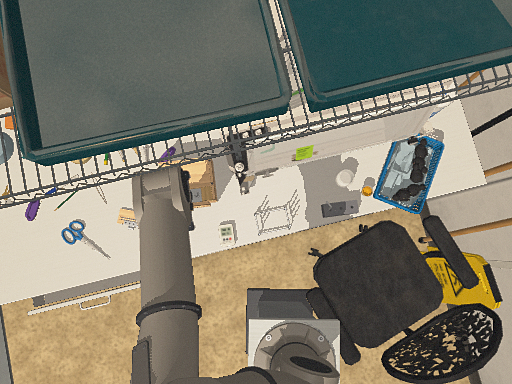

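Run:
```python
from h import *
a=load(0)[0]["color"].astype(int);b=load(12)[0]["color"].astype(int);d=np.abs(a-b).sum(2)
for n,(x0,x1,y0,y1) in dict(jar=(334,356,167,190),cup=(360,374,184,198),thermo=(216,238,220,246),hingepin=(323,334,198,214),box=(200,216,160,203),brooder=(262,400,120,165)).items():
    r=d[y0:y1,x0:x1];print(n,r.max(),(r>60).sum())
```

```text
jar 281 78
cup 287 12
thermo 51 0
hingepin 39 0
box 367 332
brooder 276 274
```

Run:
```python
from h import *
a=load(0)[0]["color"][:,:,::-1][115:225,235:385];b=load(12)[0]["color"][:,:,::-1][115:225,235:385]
cv2.imwrite("pics/cmp.png",cv2.resize(np.vstack([a,b]),None,fx=2.7,fy=2.7,interpolation=cv2.INTER_CUBIC))
```

```text
(no output)
```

View pics/cmp.png

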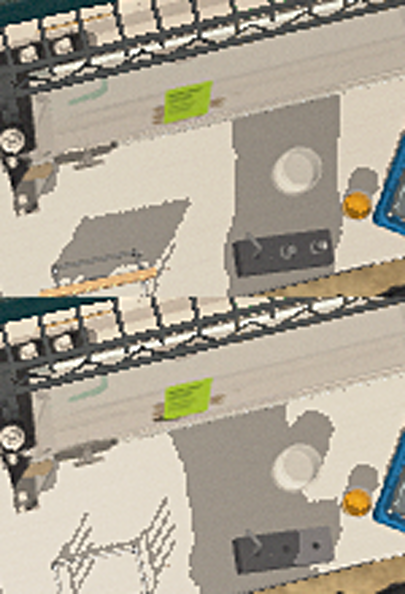

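Run:
```python
from station import manip
from h import *
manip.sleep(.3)
s=manip.observe();print(s["clock"],Linv(s["ee_pos"]).round(2),Lf(s["wrist_force"]).round(2),Lf(s["ft_torque"]).round(3),s["grip_width"]*94)
manip.hand_in()
```

```text
39.6667 [-0.61 -1.74 -0.01] [-0.62  0.76 -1.82] [-0.064  0.055  0.006] 10.07982958417453
the job is handed in; nothing more can be done
```

I dropped both pins into the leaf's holes, right then left. Then I took the 150 mm flap out of the wire rack and handed in at 39.7 s, holding it upright with its knuckle between the leaf's two knuckles.

**Pins:** both shanks went in without resistance. The collars stopped on the leaf at the expected height (5–9 N), and the pictures show both seated.

**Flap position**, found by light touches:
- **Along the bore:** contact on each side about 3.6–4 mm apart, as the 4 mm of play predicts. I centred it to about ±0.3 mm.
- **Height:** contact 4.5 mm down, exactly as expected.
- **Front to back:** touching the box front put the bore about 0.85 mm nearer the robot than the cameras did. I set it at -0.6 mm, between the two. This is the least certain direction, good to about 1 mm.

**At hand-in:** the arm was still and the force and moment readings showed no contact. The jar, cup, thermometer and hinge pin were where they started and the door was shut; only shadows had changed in the top picture.

**Checks that disagreed or fell short:**
- The two cameras differed by up to 2 mm and about 1.5° on the leaf.
- The along-bore touches may have nudged the loose leaf by about half a millimetre.
- No camera could see the bores themselves.

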